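Load the parts-drying cabinet and shut its stayed lid

TASK

Dry the washed machine parts: raise the cabinet's lid until its folding stay locks, stand every part that is on the bench mat (some of gear, pulley, flanged sleeve and lug bracket) upright in the aluminium tray, and slide the loaded tray fully home into the cabinet with the lid still locked open. Then ease the lid up off its lock by folding the stay's knee back, and lower the lid gently until it is fully shut, without letting it drop; leave the other things on the bench where they are.

Things in the scene. Friction and masses are not known exactly. Their poses are not given: they have to be found in the camera images.
- lid (a joint): the lid's hinge angle: 0 shut, about 1.50 rad at the very top, where the stay is straight; locked it rests at about 1.45. The lid weighs 0.9 kg and its hinge rubs a little: with the stay unlocked it stays where it is left above about 1.25 rad, and drops from below about 1.1
- lid_hinge (a point): middle of the lid's hinge line along the cabinet's back top edge, 118 mm above the bench; at lid angle 0 its axes are those of tray_home, and it turns with the lid about its y axis
- lid_handle (a point): middle of the lid's handle, a round steel bar 14 mm thick and 110 mm long, parallel to the hinge, 42 mm off the lid's outer face. Lid shut: 205 mm in front of the hinge and 48 mm above it (166 mm above the bench). It swings up and back round the hinge to 326 mm height, where it is behind the upright lid. It may turn between the fingers
- lid_edge (a point): middle of the lid's front edge, 230 mm from the hinge. The lid is 190 mm wide, 6 mm thick, with a lip hanging 61 mm down from this edge, which closes the cabinet's front above 57 mm height; with the lid open the lip points forward
- knee (a joint): bend of the folding stay's knee: 0 folded (lid shut), 2.69 straight, 3.08 at its stop past straight = locked; a weak spring pulls it there once it is about straight. To unlock, the knee must come back through straight, which lifts the lid by about 0.05 rad on the way; 4 N at the pin do it
- knee_pin (a point): where to hold the knee pin: a round rod 12 mm thick, sticking out sideways from the stay's knee on the cabinet's +y side (nearest the robot) parallel to the hinge, with a black ball at its end; the point is 150 mm from the cabinet's middle, 44 mm outside the stay bars. Locked, it is about 160 mm above the bench with free room around it
- stay_pivot (a point): axis (along the cabinet's y) of the stay's lower pivot, given level with the knee pin's point; 88 mm above the bench, 85 mm in front of the hinge. The pin circles it at 75.7 mm radius. Locked, the pin is above and a little behind it; swinging the pin 0.45 rad further back (to the hinge) and down folds the knee (to about 2.1) and brings the lid to about 1.4 rad
- tray_home (a point): in the grey steel drying cabinet (220 deep, 180 wide, 118 mm tall, no sill: the tray slides in along the bench): where the tray's centre point is when the tray is fully home against the back wall. x points from the open front to the back, y to the side that has the stay, z up
- mouth (a point): middle of the cabinet's front opening, 12 mm above the bench, 127.5 mm before tray_home, same axes. Flared guides reach 28 mm out in front of it. Inside it is 164 mm wide; along each side wall a 12 mm wide slot lip, 29 to 33 mm above the bench, runs over the tray's side edges
- tray_centre (a point): the aluminium tray: 165 mm (x) by 156 mm (y), walls 22 mm tall, 3 mm thick, floor 3 mm, 350 g; the point is in the middle, 12 mm above the underside; x points away from the tab, to the end that goes into the cabinet first. All four parts fit in two rows of two, square to the tray, centres 80 mm apart in x and 74 mm in y
- tray_tab (a point): upright tab to hold the tray by: 6 mm thick (x), 50 mm wide (y), 62 mm tall, 110 mm from the tray's centre at its -x end, 25 mm clear of the tray's wall; the point is 45 mm above the underside
- gear_c (a point): gear: toothed disc 67 mm across, 14 mm thick, with a hub 28 mm across above it; all four kinds stand 56 mm tall; the point is on the middle axis, 28 mm above the underside; z up. It may be absent
- pulley_c (a point): belt pulley: grooved disc 66 mm across, 18 mm thick, with a hub 24 mm across above it; all four kinds stand 56 mm tall; the point is on the middle axis, 28 mm above the underside; z up. It may be absent
- flange_c (a point): flanged sleeve: square base 60 x 60 x 10 mm with a round barrel 38 mm across above it; all four kinds stand 56 mm tall; the point is on the middle axis, 28 mm above the underside; z up. It may be absent
- lug_c (a point): lug bracket: base 64 (x) x 58 (y) x 9 mm with an upright plate 10 mm thick (x) and 40 mm wide (y), rounded at the top; all four kinds stand 56 mm tall; the point is on the middle axis, 28 mm above the underside; z up. It may be absent
- jar: bystander: closed glass jar, 64 mm across, 85 mm tall, with a steel cap; origin under it
- can: bystander: plain steel can, 66 mm across, 105 mm tall; origin under it
- hammer: bystander: hammer lying on the bench; origin under it
- woodblock: bystander: wooden block 100 x 60 x 40 mm; origin under it
Not all that is in view belongs to the job. What is shaped like the part that bears lug_c but yellow is not meant.

How it is judged (in metres and radians):
On the way, in this order (a step that is already met when the one before it is completed fails the run):
1. the lid is raised and its stay locked (value of joint knee above 2.85 rad and value of joint lid above 1.3 rad), for 0.3 s.
2. the tray is home in the cabinet with every part standing in it, the stay still locked (all of step 1 and x of tray_centre in the frame of tray_home above -0.012 m and y of tray_centre in the frame of tray_home between -0.012 and 0.012 m and z of tray_centre in the frame of tray_home between -0.006 and 0.006 m and angle between the x axis of tray_centre and the x axis of tray_home, either way round below 0.1 rad and x of gear_c in the frame of tray_centre between -0.076 and 0.076 m and y of gear_c in the frame of tray_centre between -0.072 and 0.072 m and z of each of gear_c, pulley_c, flange_c, lug_c in the frame of tray_centre below 0.028 m and angle between each of gear_c, pulley_c, flange_c, lug_c's own z axis and vertical below 0.2 rad and x of pulley_c in the frame of tray_centre between -0.076 and 0.076 m and y of pulley_c in the frame of tray_centre between -0.072 and 0.072 m and x of flange_c in the frame of tray_centre between -0.076 and 0.076 m and y of flange_c in the frame of tray_centre between -0.072 and 0.072 m and x of lug_c in the frame of tray_centre between -0.076 and 0.076 m and y of lug_c in the frame of tray_centre between -0.072 and 0.072 m), for 0.3 s.
At the end, for the whole second after the job is handed in: The lid is shut (under 0.04 rad), the tray is home (within 12 mm, along, across, and 0.1 rad in direction), and every part present stands upright (within 0.2 rad) on the tray's floor inside its walls (value of joint lid below 0.04 rad and velocity of joint lid below 0.05 rad/s and x of tray_centre in the frame of tray_home above -0.012 m and y of tray_centre in the frame of tray_home between -0.012 and 0.012 m and z of tray_centre in the frame of tray_home between -0.006 and 0.006 m and angle between the x axis of tray_centre and the x axis of tray_home, either way round below 0.1 rad and x of gear_c in the frame of tray_centre between -0.076 and 0.076 m and y of gear_c in the frame of tray_centre between -0.072 and 0.072 m and z of each of gear_c, pulley_c, flange_c, lug_c in the frame of tray_centre below 0.028 m and angle between each of gear_c, pulley_c, flange_c, lug_c's own z axis and vertical below 0.2 rad and x of pulley_c in the frame of tray_centre between -0.076 and 0.076 m and y of pulley_c in the frame of tray_centre between -0.072 and 0.072 m and x of flange_c in the frame of tray_centre between -0.076 and 0.076 m and y of flange_c in the frame of tray_centre between -0.072 and 0.072 m and x of lug_c in the frame of tray_centre between -0.076 and 0.076 m and y of lug_c in the frame of tray_centre between -0.072 and 0.072 m); the robot touches nothing.
It fails at once if the lid is dropped (below 1.3 rad it falls faster than 2 rad/s) (velocity of joint lid below -2 rad/s and value of joint lid below 1.3 rad).
It fails at once if a bystander (jar, can, hammer, wooden block) is shoved more than 50 mm (distance of any of jar, can, hammer, woodblock from where it was at the start of the episode above 0.05 m).
Of gear, pulley, flange, lug only 2 to 4 are there at a start; the rules pass over those that are not, and their reading is None.
At some moment in a run one of gear, pulley, flange, lug may be knocked a few centimetres aside while the robot is not near it.
It also fails if it takes over 210 s, if anything falls off the work surface, if the arm or the gripper's body presses on something with over 40 N, if the wrist force passes 120 N, or if a joint passes its speed limit or range.

ROBOT

A 6-joint arm with a two-finger parallel gripper is mounted at the origin on the work surface. World frame = base frame: x ahead of the robot, y to its left, z up, the work surface at z = 0. Lengths are in m, angles in degrees, forces in N, time in s.
With the tool pointing down it reaches from about 0.375 to 0.925 m from the base axis. Payload 5.7 kg.
Tool frame: the origin (TCP) lies at the very end of the fingers, on their centre line; the grasp point (between the pads) lies 19 mm behind it; x points along the fingers, y is the direction in which the jaws open and shut, and the axes are right-handed (so a half turn about x gives the same grasp; the last joint's range is limited). The gripper opens to 88 mm and grips with 3 to 60 N. Pads are 20 mm wide; open, the fingers measure 115 mm over their backs; the gripper's body (75 mm by 178 mm) begins 61 mm behind the grasp point.
Start: joints at [60.384, 20.558, 86.54, -0, 72.909, -6.595], TCP at [0.235, 0.552, 0.223] pointing down, gripper open.
Joint ranges: [-170.27, 170.27], [-57.76, 135], [12.27, 136.19], [-55.21, 235.2], [11.17, 155.16], [-170.74, 170.74]. Speed limits (degrees/s): [136.94, 136.94, 180, 180, 180, 180].

INTERFACE

Orientations are given as [roll, pitch, yaw] about the fixed x, y, z axes, in that order (R = Rz(yaw) Ry(pitch) Rx(roll)).
In Python, from cell import env gives the robot as it stands.
- The arm moves only by the tool apply_moves, never from a script. Its argument "plan" is a list that holds one entry, the list of rows, each a list of 6 numbers: the shift along the tool's x, y, z in cm, then the turn, a rotation vector about the tool's x, y, z in rad. A call has exactly 5 rows; each row is the pose to reach, as a shift and turn from the pose commanded when the call began, along the tool's axes at that moment; what a row does not reach only later rows make up. A row lasts 1/12 s, in which the tool goes at most 41.7 mm and 7.16 degrees, less where a joint would pass 70% of its speed; a pose out of reach is approached as far as the arm can. A call with a gripper value outside its range is refused whole. "hand" is the opening, from 0 (shut) to 1 (fully open), set as the call begins (left out, the last holds). The fingers move at their own pace and stop on an object; "grip_force" is the grip in N (left out, the last holds). Time passes only in rows, so rows that repeat a pose let the fingers close, or fill a call up. It gives the time, the measured TCP pose, the force and the opening at its end, in the units of the state.
- env.read_state(): the state, without advancing time (a new reading comes with each control period).
- env.capture(name): name is "side" or "top" or "wrist"; returns a dict with "pixels" (480x640x3 uint8, red, green, blue), "fx", "fy", "cx", "cy" (pixels), "R" (3x3) and "t" (3): a world point X has camera coordinates R X + t. Camera axes: x right, y down, z forward; pixel columns grow to the right and rows downward; lengths in m; the calibration is good to about 2 mm. A picture is of the moment at which its call begins. There is no depth.
- env.sign_off(): hands the job in, once; it reports no verdict.
Trained networks look in a picture, given as the dict that the camera call returned (one of the last four; its "shot" number tells which), for a name from the list of things; names that differ only in an ending like _2 or _b are one class to them, and where a whole thing is asked for, a point or a joint stands for the part that bears it (a point fixed in the world has none). Each returns a list of dicts, best first, with "conf" (0 to 1); they miss things now and then, are a little off and sometimes report something else, mostly with a low value. They report only what shows in the picture. A call takes as long as a camera call. They do not tell look-alikes from the thing itself.
- env.masks_of(name, picture): "region" (480x640 bool, what is visible of it) and "bbox" ([left, top, width, height] in pixels, round what is visible of it).
The state is a dict: "time_s": time; "q": joint angles; "dq": joint speeds; "effort": joint torques, N m; "position": TCP position; "ee_rot": TCP orientation; "wrist_force": force on the tool from outside, world axes, zero at the start; "wrist_torque": the same for the moment, N m; "finger_gap": finger opening in m.
Only numpy, scipy, OpenCV 4.12 (cv2) and the standard library are available. Lean on these libraries where they do the work, as an engineer would, in place of code of your own. Each camera call takes 0.05 s, during which the arm holds its last target.

## Working session

There is one attempt and no reset: what is moved stays moved. The work goes in short steps, Python scripts to look and compute and a tool call to move; the robot and the scene stay as the last step left them, time stands still between calls to the robot, and variables do not carry over. Pictures are saved under pics/ and viewed, and the job is handed in when it is done.

Besides the shell and the picture viewer there is one more tool, called after "Emit:" as a command line: name --argument value ..., lists and objects as JSON in quotes. apply_moves: Moves the arm, as the interface text tells. Its arguments: {"type":"object","properties":{"plan":{"type":"array"},"hand":{"type":"number"},"grip_force":{"type":"number"}},"required":["plan"]}

```bash
ls -la; mkdir -p pics; cat > h.py <<'E'
import numpy as np, cv2, time
from cell import env
def snap(name,fn=None):
    p=env.capture(name)
    if fn: cv2.imwrite('pics/'+fn+'.png',cv2.cvtColor(p['pixels'],cv2.COLOR_RGB2BGR))
    return p
def proj(p,X):
    c=np.array(p['R'])@np.asarray(X,float)+np.array(p['t']); return np.array([p['fx']*c[0]/c[2]+p['cx'],p['fy']*c[1]/c[2]+p['cy']])
def ray(p,uv):
    R=np.array(p['R']);t=np.array(p['t']);d=np.array([(uv[0]-p['cx'])/p['fx'],(uv[1]-p['cy'])/p['fy'],1.0])
    return -R.T@t,R.T@d
def onz(p,uv,z):
    o,d=ray(p,uv); return o+d*(z-o[2])/d[2]
E
python3 - <<'E'
from h import *
print(env.read_state())
for n in ['side','top','wrist']:
    p=snap(n,n+'0'); print(n,p['fx'],p['cx'],p['cy'],-np.array(p['R']).T@np.array(p['t']),np.round(p['R'],3).tolist())
E
```

```text
total 12
drwxr-xr-x  3 agent agent 4096 Dec  7 16:34 .
drwxr-xr-x 23 root  root  4096 Dec  7 16:34 ..
drwxr-xr-x  2 agent agent 4096 Dec  7 16:34 pics
{'time_s': 0.0, 'q': array([ 6.03845037e+01,  2.05966945e+01,  8.65982881e+01, -1.94931636e-04,
        7.29091380e+01, -6.59530880e+00]), 'dq': array([-0.02151679,  0.01533377,  0.00485253, -0.0109819 , -0.09595095,
       -0.00182759]), 'effort': array([-3.91171607e-04, -5.15391612e+01, -2.70722061e+01,  6.76907273e-02,
        3.51572048e-02, -1.17301815e-04]), 'position': array([0.23430311, 0.55160966, 0.22182714]), 'ee_rot': array([ -96.49283568,   89.89587928, -119.51296573]), 'wrist_force': array([-0.27805521,  0.75859675,  0.1448567 ]), 'wrist_torque': array([ 0.02383332, -0.00568137, -0.01495145]), 'finger_gap': 0.08748983274489328}
side 451.98855639858556 318.070062304159 238.0871642383825 [-0.1270697  -0.65598513  0.84837208] [[0.677, -0.736, 0.003], [-0.493, -0.457, -0.74], [0.546, 0.5, -0.672]]
top 454.7813559582058 317.76775698753033 241.31918976772008 [ 0.29142715 -0.1053225   1.16053137] [[-0.003, -1.0, 0.007], [-0.983, 0.001, -0.185], [0.185, -0.007, -0.983]]
wrist 378.97164235562434 320.2065261941991 241.71294079161237 [0.16411557 0.58268077 0.38424648] [[0.391, 0.92, -0.001], [0.883, -0.375, 0.281], [0.258, -0.111, -0.96]]
```

View pics/side0.png

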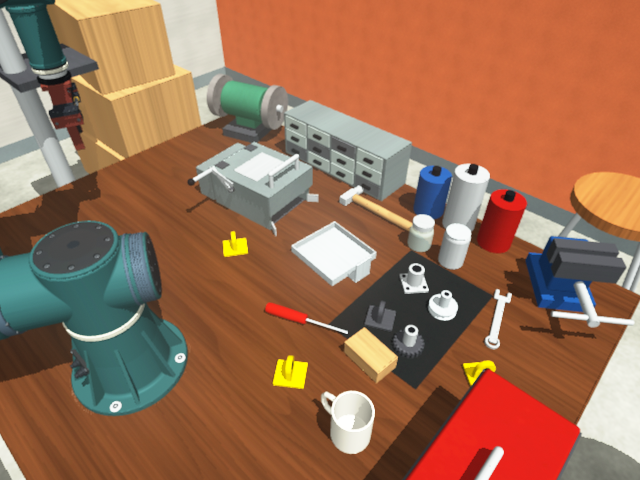

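View pics/top0.png

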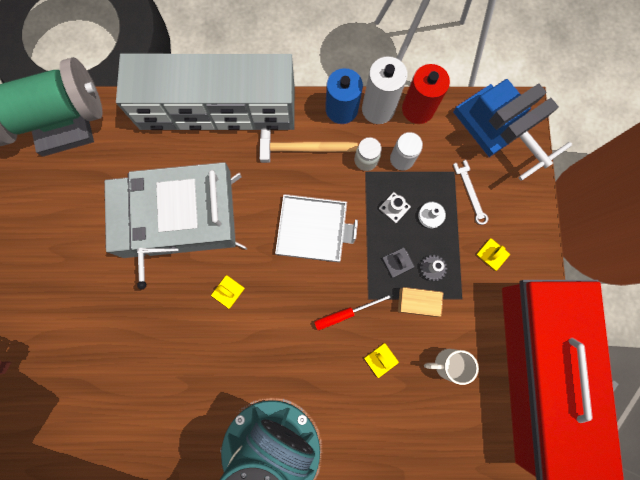

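View pics/wrist0.png

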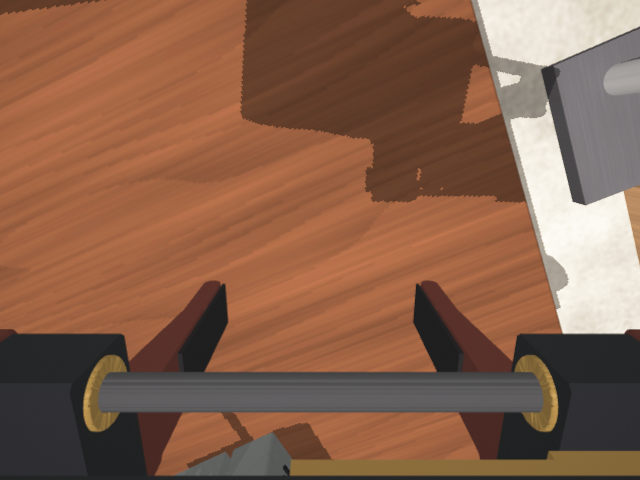

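```bash
python3 - <<'E'
from h import *
p=snap('top')
im=cv2.cvtColor(p['pixels'],cv2.COLOR_RGB2BGR)
cv2.imwrite('pics/c1.png',cv2.resize(im[150:300,95:255],None,fx=5,fy=4,interpolation=cv2.INTER_CUBIC)[:600,:800])
cv2.imwrite('pics/c2.png',cv2.resize(im[160:310,270:470],None,fx=4,fy=4,interpolation=cv2.INTER_CUBIC))
s=snap('side')
im=cv2.cvtColor(s['pixels'],cv2.COLOR_RGB2BGR)
cv2.imwrite('pics/c3.png',cv2.resize(im[130:250,180:330],None,fx=5,fy=5,interpolation=cv2.INTER_CUBIC))
cv2.imwrite('pics/c4.png',cv2.resize(im[215:385,285:495],None,fx=3.5,fy=3.5,interpolation=cv2.INTER_CUBIC))
for nm in ['gear_c','pulley_c','flange_c','lug_c','tray_centre','tray_tab','lid_handle','knee_pin','lid','jar','can']:
  for cam in (p,s):
    for m in env.masks_of(nm,cam)[:4]:
        ys,xs=np.nonzero(m['region']); print(nm,'top' if cam is p else 'side',round(m['conf'],2),m['bbox'],round(xs.mean(),1),round(ys.mean(),1))
print(env.read_state()['time_s'])
E
```

```text
gear_c top 0.78 [420.9, 255.5, 24.8, 26.3] 432.7 268.0
gear_c side 0.97 [392.0, 324.5, 32.1, 32.4] 408.9 342.2
pulley_c top 0.97 [418.5, 202.4, 26.5, 25.4] 431.1 215.3
pulley_c top 0.71 [138.2, 250.3, 37.4, 36.5] 142.4 267.6
pulley_c top 0.34 [127.6, 161.3, 108.4, 88.9] 180.6 205.9
pulley_c side 0.74 [430.5, 288.8, 27.4, 34.5] 443.1 306.9
flange_c top 0.79 [377.8, 195.3, 32.1, 25.8] 394.0 207.4
flange_c side 0.86 [400.4, 264.6, 30.2, 28.0] 414.3 280.3
lug_c top 0.92 [476.0, 238.6, 33.9, 35.5] 492.3 254.4
lug_c top 0.77 [214.0, 273.4, 30.8, 35.6] 227.1 291.5
lug_c top 0.75 [381.6, 247.1, 31.4, 31.7] 397.4 262.4
lug_c top 0.59 [364.6, 346.9, 31.8, 29.7] 380.8 360.4
lug_c side 0.97 [224.3, 232.2, 24.0, 27.3] 235.4 246.7
lug_c side 0.96 [275.3, 351.0, 33.0, 37.3] 290.1 373.3
lug_c side 0.88 [363.2, 300.5, 32.2, 29.0] 379.7 317.5
lug_c side 0.57 [463.1, 361.8, 34.6, 24.7] 477.2 369.6
tray_centre top 0.79 [274.8, 194.5, 84.1, 65.0] 312.8 228.5
tray_centre side 0.92 [291.8, 221.0, 85.0, 64.9] 335.6 254.3
tray_centre side 0.71 [189.9, 168.8, 41.4, 16.8] 208.8 176.0
tray_tab top 0.64 [273.3, 196.3, 85.1, 65.4] 313.4 228.6
tray_tab side 0.97 [290.8, 222.5, 84.4, 63.6] 335.3 254.4
lid_handle top 0.64 [131.1, 164.5, 104.3, 87.1] 180.4 205.8
lid_handle side 0.88 [217.5, 143.3, 93.1, 74.0] 268.2 174.2
knee_pin top 0.73 [102.6, 162.2, 143.7, 127.4] 169.2 212.1
knee_pin side 0.73 [187.7, 168.6, 48.5, 18.2] 209.3 177.2
lid top 0.58 [127.5, 161.4, 108.4, 86.3] 180.6 205.8
lid side 0.71 [215.1, 144.9, 97.7, 72.3] 268.2 174.3
jar top 0.91 [356.4, 138.7, 23.4, 30.8] 367.4 154.3
jar top 0.33 [391.0, 132.5, 29.8, 36.2] 405.3 151.0
jar side 0.76 [406.2, 215.9, 28.8, 34.5] 421.2 233.6
can top 0.65 [390.1, 132.5, 29.0, 37.5] 405.6 150.7
can side 0.81 [442.3, 224.1, 32.6, 41.9] 454.4 246.2
can side 0.48 [407.4, 214.9, 26.2, 41.2] 421.2 233.0
1.35
```

View pics/c1.png

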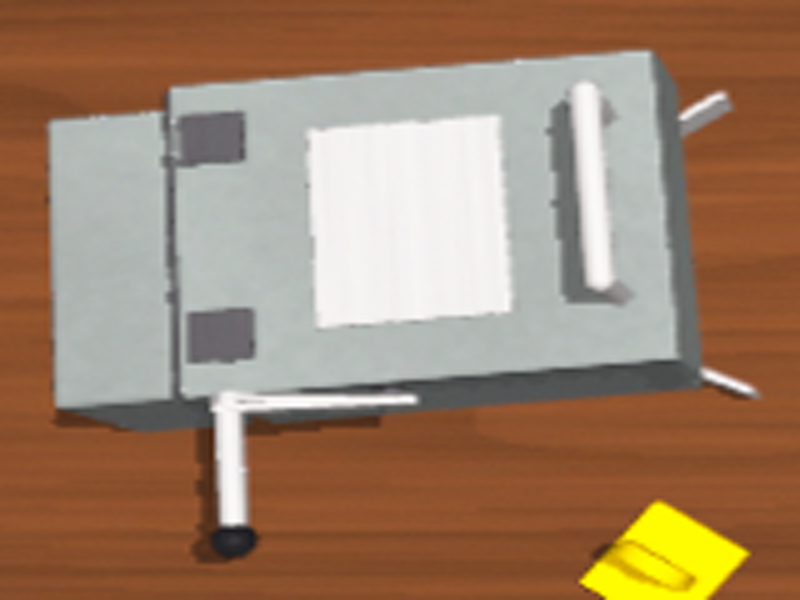

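View pics/c2.png

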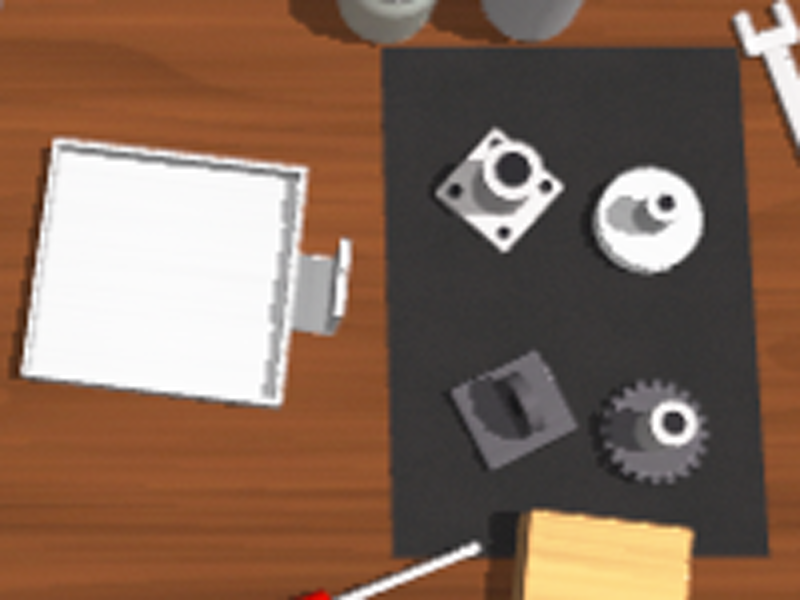

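View pics/c3.png

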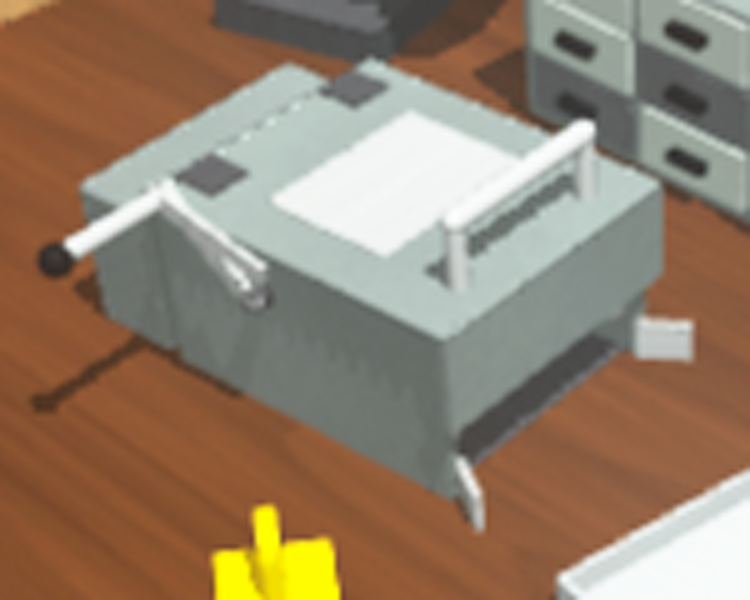

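View pics/c4.png

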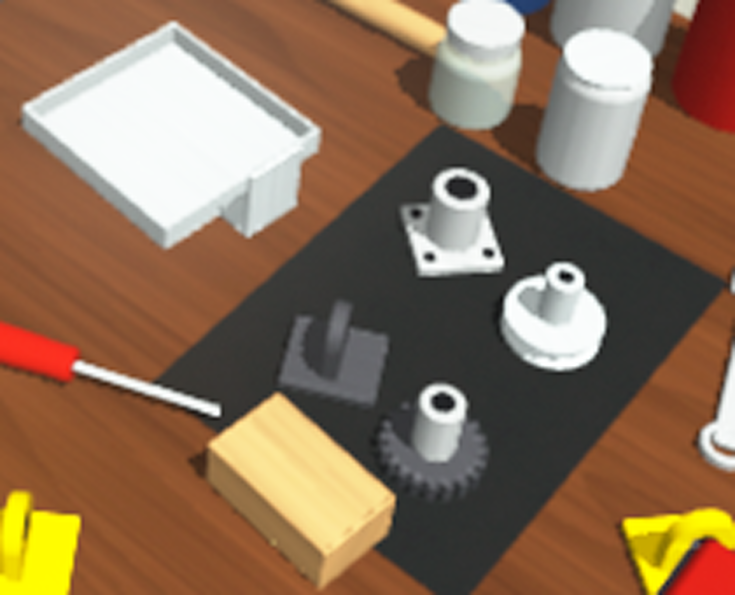

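```bash
cat > fit.py <<'E'
from h import *
from scipy.optimize import least_squares
def fit2d(obs,x0):
    # obs: list (cam, local xyz, uv)
    def f(x):
        c,s=np.cos(x[2]),np.sin(x[2]); r=[]
        for cam,L,uv in obs:
            X=[x[0]+c*L[0]-s*L[1],x[1]+s*L[0]+c*L[1],L[2]]
            r+=list(proj(cam,X)-np.array(uv))
        return np.array(r)
    s=least_squares(f,x0,loss='soft_l1'); return s.x,f(s.x).reshape(-1,2)
def tri(c):
    A=np.zeros((3,3));b=np.zeros(3)
    for cam,uv in c:
        o,d=ray(cam,uv);d=d/np.linalg.norm(d);M=np.eye(3)-np.outer(d,d);A+=M;b+=M@o
    return np.linalg.solve(A,b)
E
python3 - <<'E'
from fit import *
p=snap('top');s=snap('side')
c1=lambda x,y:(95+x/5-.4,150+y/4-.37); c2=lambda x,y:(270+x/4-.37,160+y/4-.37)
c3=lambda x,y:(180+x/5-.4,130+y/5-.4); c4=lambda x,y:(285+x/3.5-.36,215+y/3.5-.36)
obs=[(p,(-.23,-.095,.124),c1(652,52)),(p,(-.23,.095,.124),c1(680,358)),(p,(0,-.095,.124),c1(170,90)),(p,(0,.095,.124),c1(182,398)),
(p,(-.205,-.055,.166),c1(585,90)),(p,(-.205,.055,.166),c1(600,284)),
(s,(-.23,.095,.124),c3(450,338)),(s,(-.23,-.095,.124),c3(660,183)),(s,(-.205,.055,.166),c3(455,222)),(s,(-.205,-.055,.166),c3(590,130))]
x,r=fit2d(obs,[.5,.35,1.57]);print('hinge',x,np.degrees(x[2]));print(r.round(1).tolist())
obs=[(p,(.0825,-.078,.022),c2(52,138)),(p,(-.0825,-.078,.022),c2(308,168)),(p,(-.0825,.078,.022),c2(282,405)),(p,(.0825,.078,.022),c2(20,377)),
(s,(-.0825,.078,.022),c4(168,237)),(s,(.0825,.078,.022),c4(25,113)),(s,(.0825,-.078,.022),c4(175,22)),(s,(-.0825,-.078,.022),c4(318,130))]
x,r=fit2d(obs,[.4,0,1.57]);print('tray',x,np.degrees(x[2]));print(r.round(1).tolist())
for n,a,b in [('flange',c2(513,167),c4(463,187)),('pulley',c2(667,203),c4(566,276)),('gear',c2(674,423),c4(443,402))]:
    print(n,tri([(p,a),(s,b)]),onz(p,a,.056),onz(s,b,.056))
q=.03
obs=[(p,(a*q,b*q,.010),c2(*c)) for a,b,c in [(1,-1,(495,128)),(-1,-1,(565,187)),(-1,1,(505,252)),(1,1,(435,190))]]
x,r=fit2d(obs,[.45,-.2,2.3]);print('flange',x,np.degrees(x[2]),r.round(1).tolist())
obs=[(p,(a*.032,b*.029,.009),c2(*c)) for a,b,c in [(1,1,(448,392)),(-1,1,(492,470)),(-1,-1,(578,425)),(1,-1,(537,350))]]
for y0 in (0,1.57,3.1,4.7):
    x,r=fit2d(obs,[.4,-.2,y0]);print('lug',x,np.degrees(x[2]),abs(r).max())
for u in [c4(343,305)]: print('lugtop',onz(s,u,.056))
for u in [(228,291),(381,360),(493,254)]: print('yellow',onz(p,u,.01))
print('block',onz(p,(421,302),.04),'screwdriver',onz(p,(350,310),.02),'jar',onz(p,(369,148),.085),'can',onz(p,(407,142),.105))
E
```

```text
hinge [0.56148162 0.32717885 1.67630169] 96.04501184545983
[[0.1, -0.9], [0.3, 0.1], [-0.0, -0.7], [0.2, 0.6], [0.3, 0.7], [0.5, -1.2], [-1.1, -0.2], [0.2, -0.9], [-0.4, -0.3], [-1.6, 0.3]]
tray [ 0.54169053 -0.09812217  1.45596244] 83.42050274338582
[[0.9, 0.5], [0.1, 0.0], [0.5, 0.0], [1.2, -0.3], [-0.6, -2.4], [-1.1, -1.7], [-0.8, -0.1], [0.5, -0.4]]
flange [ 0.60160145 -0.31578387  0.05429337] [ 0.6008196  -0.31515872  0.056     ] [ 0.60041981 -0.31673657  0.056     ]
pulley [ 0.57777335 -0.41140543  0.05569004] [ 0.57740539 -0.41100978  0.056     ] [ 0.57787369 -0.41172887  0.056     ]
gear [ 0.43881398 -0.40876593  0.05497397] [ 0.43845143 -0.40824819  0.056     ] [ 0.43835819 -0.40927089  0.056     ]
flange [ 0.59881406 -0.31486929  0.81911201] 46.93166140424498 [[0.2, -0.4], [-0.1, -0.0], [-0.1, 0.1], [0.1, 0.3]]
lug [ 0.45372407 -0.3185944   0.44616528] 25.563387711181804 2.3947107757653043
lug [ 0.45372408 -0.31859439  0.44616602] 25.56342964884899 2.394698587208495
lug [ 0.45372408 -0.31859439  0.44616607] 25.563432585250883 2.39469770990587
lug [ 0.45372408 -0.31859439  6.7293513 ] 385.5634283876982 2.394698917341657
lugtop [ 0.45843242 -0.31880939  0.056     ]
yellow [0.3804448  0.11278009 0.01      ]
yellow [ 0.21069382 -0.26822718  0.01      ]
yellow [ 0.47377331 -0.56351875  0.01      ]
block [ 0.35028883 -0.36594451  0.04      ] screwdriver [ 0.33201842 -0.19318225  0.02      ] jar [ 0.73106764 -0.24207829  0.085     ] can [ 0.73856947 -0.33369071  0.105     ]
```

```bash
cat > mv.py <<'E'
from h import *
from scipy.spatial.transform import Rotation as Ro
# cabinet frame
YAW=np.radians(96.05); HX=np.array([0.5615,0.3272,0.0])
RC=np.array([[np.cos(YAW),-np.sin(YAW),0],[np.sin(YAW),np.cos(YAW),0],[0,0,1]])
def cab(l): return HX+RC@np.asarray(l,float)   # local: x from hinge, z above bench
def Rdes(jaw_deg, tilt_deg=0, cur=None):
    """tool x down, tool y along jaw (deg in world xy), nearest half turn to cur; tilt: rotate about tool y"""
    best=None
    for a in (jaw_deg,jaw_deg+180):
        y=np.array([np.cos(np.radians(a)),np.sin(np.radians(a)),0]);x=np.array([0,0,-1.]);z=np.cross(x,y)
        R=np.stack([x,y,z],1)@Ro.from_euler('y',tilt_deg,degrees=True).as_matrix()
        w=np.linalg.norm((Ro.from_matrix(cur.T@R)).as_rotvec()) if cur is not None else 0
        if best is None or w<best[0]: best=(w,R)
    return best[1]
def cur():
    s=env.read_state(); return s,np.array(s['position']),Ro.from_euler('xyz',s['ee_rot'],degrees=True).as_matrix()
def go(pos=None,jaw=None,tilt=0):
    s,p,R=cur()
    Rd=R if jaw is None else Rdes(jaw,tilt,R)
    if pos is None: pos=p
    d=R.T@(np.asarray(pos)-p)*100; w=Ro.from_matrix(R.T@Rd).as_rotvec()
    print('t',round(s['time_s'],2),'TCP',p.round(4),'gap',round(s['finger_gap'],4),'F',s['wrist_force'].round(1),'| shift cm',d.round(2),'rot',w.round(3))
    return d,w
E
python3 - <<'E'
from mv import *
s,p,R=cur();print(R.round(3),s['q'].round(1))
h=cab([-.205,0,.166]);print('handle',h)
go(h+[0,0,.06],96.05)
E
```

```text
[[-0.     0.391  0.92 ]
 [-0.     0.92  -0.391]
 [-1.    -0.     0.   ]] [60.4 20.6 86.5 -0.  72.9 -6.6]
handle [0.58310624 0.12334179 0.166     ]
t 1.45 TCP [0.2347 0.5522 0.2226] gap 0.0883 F [-0.1  0.   0.2] | shift cm [ -0.34 -25.84  48.84] rot [-0.507 -0.     0.   ]
```

Candidates: dark lug at top-view px (399,262), which is the one meant. The yellow look-alikes are at (228,291), (381,360) and (493,254). Flange is at (395,207), pulley (432,214), gear (433,267). The handle bar is at (213,197) on the lid. The crops confirm these choices.

Emit:
apply_moves --plan '[[[-0.34,-25.8,48.8,-0.507,0,0],[-0.34,-25.8,48.8,-0.507,0,0],[-0.34,-25.8,48.8,-0.507,0,0],[-0.34,-25.8,48.8,-0.507,0,0],[-0.34,-25.8,48.8,-0.507,0,0]]]' --hand 0.6

```text
time_s: 1.87
position: [0.3599, 0.3984, 0.224]
ee_rot: [57.5, 90.0, 64.0]
wrist_force: [-0.2, -0.3, 0.6]
finger_gap: 0.0577
```

```bash
python3 - <<'E'
from mv import *
h=cab([-.205,0,.166]);go(h+[0,0,.06],96.05)
E
```

```text
t 1.87 TCP [0.3599 0.3984 0.224 ] gap 0.0577 F [-0.2 -0.3  0.6] | shift cm [ -0.2  -29.82  19.11] rot [ 0.006  0.    -0.   ]
```

Emit:
apply_moves --plan '[[[-0.2,-29.8,19.1,0,0,0],[-0.2,-29.8,19.1,0,0,0],[-0.2,-29.8,19.1,0,0,0],[-0.2,-29.8,19.1,0,0,0],[-0.2,-29.8,19.1,0,0,0]]]'

```text
time_s: 2.28
position: [0.4905, 0.235, 0.2253]
ee_rot: [13.9, 90.0, 19.9]
wrist_force: [-0.3, 0.3, 0.4]
finger_gap: 0.0526
```

```bash
python3 - <<'E'
from mv import *
h=cab([-.205,0,.166]);go(h+[0,0,.06],96.05)
E
```

```text
t 2.28 TCP [0.4905 0.235  0.2253] gap 0.0526 F [-0.3  0.3  0.4] | shift cm [ -0.07 -12.07   8.03] rot [-0.  0. -0.]
```

Emit:
apply_moves --plan '[[[-0.1,-12.1,8.0,0,0,0],[-0.1,-12.1,8.0,0,0,0],[-0.1,-12.1,8.0,0,0,0],[-0.1,-12.1,8.0,0,0,0],[-0.1,-12.1,8.0,0,0,0]]]'

```text
time_s: 2.7
position: [0.5851, 0.121, 0.2261]
ee_rot: [-36.9, 89.8, -31.1]
wrist_force: [0.2, 0.4, 0.6]
finger_gap: 0.0526
```

```bash
python3 - <<'E'
from mv import *
h=cab([-.205,0,.166]);go(h+[0,0,-.019],96.05)
w=snap('wrist','w1'); snap('top','t1')
print(proj(w,cab([-.205,.055,.166])),proj(w,cab([-.205,-.055,.166])))
E
```

```text
t 2.7 TCP [0.5851 0.121  0.2261] gap 0.0526 F [0.2 0.4 0.6] | shift cm [ 7.91  0.27 -0.19] rot [-0.005  0.002  0.002]
[323.39402557 165.80837464] [323.78185425 335.16625578]
```

View pics/w1.png

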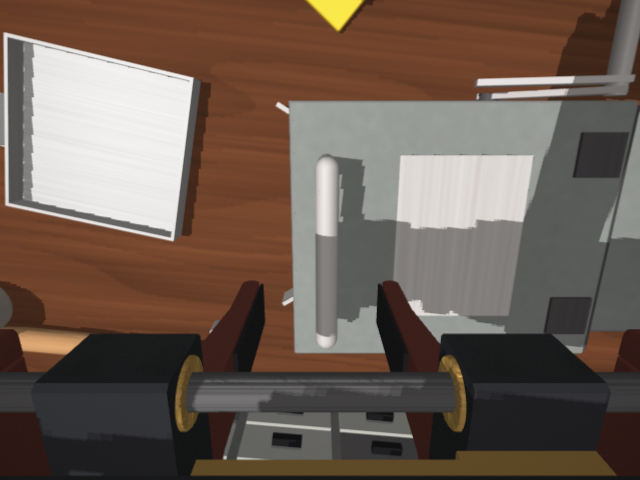

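Emit:
apply_moves --plan '[[[3,0.3,-0.2,0,0,0],[5.5,0.3,-0.2,0,0,0],[7.2,0.3,-0.2,0,0,0],[7.9,0.3,-0.2,0,0,0],[7.9,0.3,-0.2,0,0,0]]]'

```text
time_s: 3.22
position: [0.577, 0.1288, 0.1454]
ee_rot: [176.0, 89.8, -177.9]
wrist_force: [0.5, -0.2, 0.4]
finger_gap: 0.0525
```

Emit:
apply_moves --plan '[[[0,0,0,0,0,0],[0,0,0,0,0,0],[0,0,0,0,0,0],[0,0,0,0,0,0],[0,0,0,0,0,0]]]' --hand 0 --grip_force 20

```text
time_s: 3.63
position: [0.58, 0.1277, 0.1479]
ee_rot: [-1.7, 89.9, 4.4]
wrist_force: [-0.1, 1.2, 0.1]
finger_gap: 0.0227
```

```bash
python3 - <<'E'
from mv import *
h=cab([-.205,0,.166]);go(h+[0,0,-.019],96.05)
E
```

```text
t 3.63 TCP [0.58   0.1277 0.1479] gap 0.0227 F [-0.1  1.2  0.1] | shift cm [ 0.09 -0.46  0.26] rot [-0.     0.001  0.   ]
```

Emit:
apply_moves --plan '[[[0,-0.4,0,0,0,0],[0,-0.4,0,0,0,0],[0,-0.4,0,0,0,0],[0,-0.4,0,0,0,0],[0,-0.4,0,0,0,0]]]'

```text
time_s: 4.05
position: [0.5801, 0.1239, 0.1475]
ee_rot: [31.1, 90.0, 37.1]
wrist_force: [-1.7, 2.3, 5.0]
finger_gap: 0.0134
```

```bash
python3 - <<'E'
from mv import *
h=cab([-.205,0,.166]);go(h+[0,0,-.019],96.05)
E
```

```text
t 4.05 TCP [0.5801 0.1239 0.1475] gap 0.0134 F [-1.7  2.3  5. ] | shift cm [ 0.05 -0.08  0.29] rot [-0.001  0.001 -0.   ]
```

```bash
cat > arc.py <<'E'
import numpy as np,sys
r=np.hypot(.205,.048);f0=np.arctan2(.048,.205)
def arc(a,thetas):
    for t in thetas: print(round(t,3),'x %.1f y %.1f'%(-100*r*(np.sin(f0+t)-np.sin(f0+a)),100*r*(np.cos(f0+a)-np.cos(f0+t))))
if __name__=='__main__':
    a,b,n=float(sys.argv[1]),float(sys.argv[2]),int(sys.argv[3])
    for i in range(n//5):
        t=np.linspace(a,b,n+1); print('--'); arc(t[5*i],t[5*i+1:5*i+6])
E
python3 arc.py 0 1.5 25
```

```text
--
0.06 x -1.2 y 0.3
0.12 x -2.4 y 0.7
0.18 x -3.6 y 1.2
0.24 x -4.7 y 1.7
0.3 x -5.8 y 2.3
--
0.36 x -1.1 y 0.7
0.42 x -2.1 y 1.4
0.48 x -3.1 y 2.2
0.54 x -4.0 y 3.1
0.6 x -4.9 y 4.0
--
0.66 x -0.8 y 1.0
0.72 x -1.6 y 2.0
0.78 x -2.3 y 3.0
0.84 x -2.9 y 4.1
0.9 x -3.5 y 5.2
--
0.96 x -0.5 y 1.2
1.02 x -0.9 y 2.3
1.08 x -1.3 y 3.6
1.14 x -1.6 y 4.8
1.2 x -1.8 y 6.0
--
1.26 x -0.1 y 1.3
1.32 x -0.2 y 2.5
1.38 x -0.2 y 3.8
1.44 x -0.1 y 5.0
1.5 x 0.1 y 6.3
```

Emit:
apply_moves --plan '[[[-1.2,0.3,0,0,0,0],[-2.4,0.7,0,0,0,0],[-3.6,1.2,0,0,0,0],[-4.7,1.7,0,0,0,0],[-5.8,2.3,0,0,0,0]]]' --grip_force 25

```text
time_s: 4.47
position: [0.5779, 0.1454, 0.2049]
ee_rot: [-95.6, 89.9, -89.5]
wrist_force: [4.5, -3.4, -5.9]
finger_gap: 0.0131
```

Emit:
apply_moves --plan '[[[-1.1,0.7,0,0,0,0],[-2.1,1.4,0,0,0,0],[-3.1,2.2,0,0,0,0],[-4.0,3.1,0,0,0,0],[-4.9,4.0,0,0,0,0]]]'

```text
time_s: 4.88
position: [0.5741, 0.183, 0.2553]
ee_rot: [-82.6, 89.6, -76.6]
wrist_force: [3.1, -11.5, 1.7]
finger_gap: 0.0133
```

Emit:
apply_moves --plan '[[[-0.8,1.0,0,0,0,0],[-1.6,2.0,0,0,0,0],[-2.3,3.0,0,0,0,0],[-2.9,4.1,0,0,0,0],[-3.5,5.2,0,0,0,0]]]'

```text
time_s: 5.3
position: [0.5691, 0.2342, 0.2922]
ee_rot: [-67.2, 89.5, -61.3]
wrist_force: [1.2, -11.2, 6.7]
finger_gap: 0.0132
```

```bash
python3 - <<'E'
from mv import *
go(); snap('side','s2')
E
```

```text
t 5.3 TCP [0.5691 0.2342 0.2922] gap 0.0132 F [  1.2 -11.2   6.7] | shift cm [0. 0. 0.] rot [0. 0. 0.]
```

View pics/s2.png

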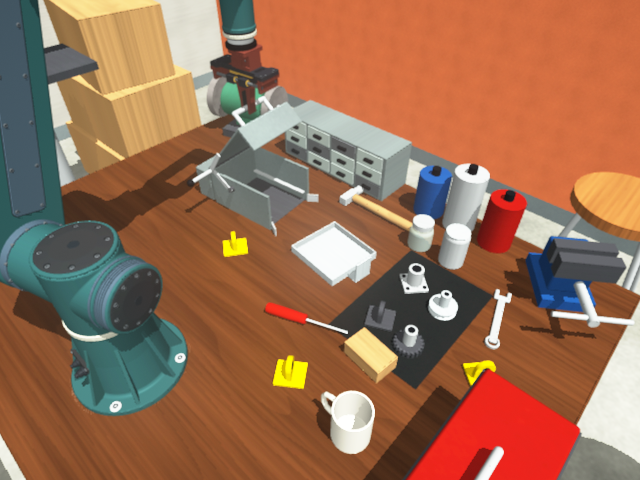

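Emit:
apply_moves --plan '[[[-0.5,1.2,0,0,0,0],[-0.9,2.3,0,0,0,0],[-1.3,3.6,0,0,0,0],[-1.6,4.8,0,0,0,0],[-1.8,6.0,0,0,0,0]]]'

```text
time_s: 5.77
position: [0.5628, 0.2964, 0.3099]
ee_rot: [-36.8, 89.7, -30.8]
wrist_force: [2.4, -4.3, 5.0]
finger_gap: 0.0133
```

Emit:
apply_moves --plan '[[[-0.1,1.3,0,0,0,0],[-0.2,2.5,0,0,0,0],[-0.2,3.8,0,0,0,0],[-0.1,5.0,0,0,0,0],[0.1,6.4,0,0,0,0]]]'

```text
time_s: 6.18
position: [0.556, 0.3622, 0.3074]
ee_rot: [3.4, 89.8, 9.4]
wrist_force: [6.9, -2.8, 4.5]
finger_gap: 0.0138
```

Emit:
apply_moves --plan '[[[0,0.2,0,0,0,0],[0,0.2,0,0,0,0],[0,0.2,0,0,0,0],[0,0.2,0,0,0,0],[0,0.2,0,0,0,0]]]'

```text
time_s: 6.6
position: [0.5559, 0.3631, 0.3071]
ee_rot: [-24.1, 89.8, -18.1]
wrist_force: [5.0, -5.6, 5.3]
finger_gap: 0.0131
```

```bash
python3 - <<'E'
from mv import *
f=np.arctan2(.048,.205)
for th in (1.45,1.5):
  r=.2105; print(th,cab([-r*np.cos(f+th),0,.118+r*np.sin(f+th)-.019]))
go()
s=snap('side'); im=cv2.cvtColor(s['pixels'],cv2.COLOR_RGB2BGR)
cv2.imwrite('pics/c5.png',cv2.resize(im[60:240,160:340],None,fx=3.3,fy=3.3,interpolation=cv2.INTER_CUBIC))
E
```

```text
1.45 [0.55908197 0.35001452 0.30824603]
1.5 [0.55798276 0.3603857  0.30683789]
t 6.6 TCP [0.5559 0.3631 0.3071] gap 0.0131 F [ 5.  -5.6  5.3] | shift cm [0. 0. 0.] rot [0. 0. 0.]
```

View pics/c5.png

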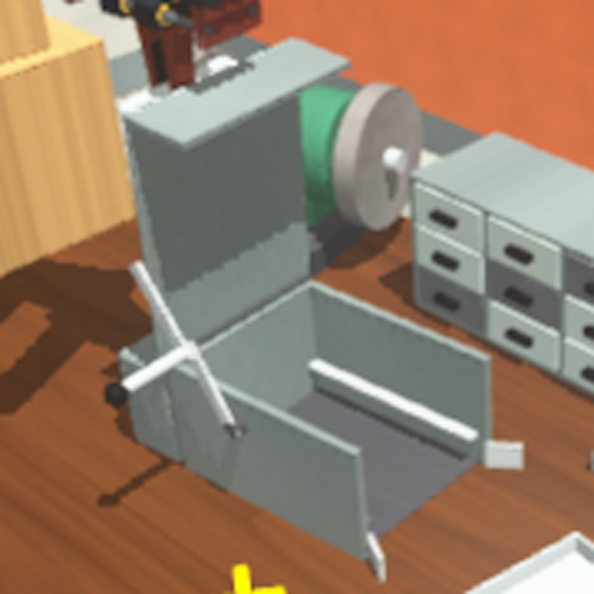

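Emit:
apply_moves --plan '[[[0,-0.2,0,0,0,0],[0,-0.4,0,0,0,0],[0,-0.6,0,0,0,0],[0,-0.8,0,0,0,0],[0,-0.9,0,0,0,0]]]'

```text
time_s: 7.07
position: [0.5566, 0.3567, 0.3081]
ee_rot: [44.6, 89.7, 50.7]
wrist_force: [2.3, 2.1, 9.8]
finger_gap: 0.0134
```

Emit:
apply_moves --plan '[[[0,0,0,0,0,0],[0,0,0,0,0,0],[0,0,0,0,0,0],[0,0,0,0,0,0],[0,0,0,0,0,0]]]' --hand 0.38

```text
time_s: 7.48
position: [0.5549, 0.3544, 0.3053]
ee_rot: [-167.0, 89.9, -161.0]
wrist_force: [-0.3, 0.1, 0.6]
finger_gap: 0.0332
```

```bash
python3 - <<'E'
from mv import *
go()
s=snap('side');t=snap('top')
l=np.array([-.085+.0234,.15,.088+.072])
for n,q in [('side',s),('top',t)]:
  im=cv2.cvtColor(q['pixels'],cv2.COLOR_RGB2BGR); c=proj(q,cab(l)); print(n,c,proj(q,cab([-.085,.106,.088])))
  x,y=int(c[0])-50,int(c[1])-45
  o=cv2.resize(im[y:y+100,x:x+130],None,fx=6,fy=6,interpolation=cv2.INTER_CUBIC)
  cv2.circle(o,(int((c[0]-x)*6),int((c[1]-y)*6)),4,(0,0,255),1)
  cv2.imwrite('pics/k_'+n+'.png',o)
E
```

```text
t 7.48 TCP [0.5549 0.3544 0.3053] gap 0.0332 F [-0.3  0.1  0.6] | shift cm [0. 0. 0.] rot [0. 0. 0.]
side [206.64073281 173.43030306] [228.08430732 190.48901566]
top [153.5872866  268.45030182] [173.1839338  252.96529247]
```

View pics/k_side.png

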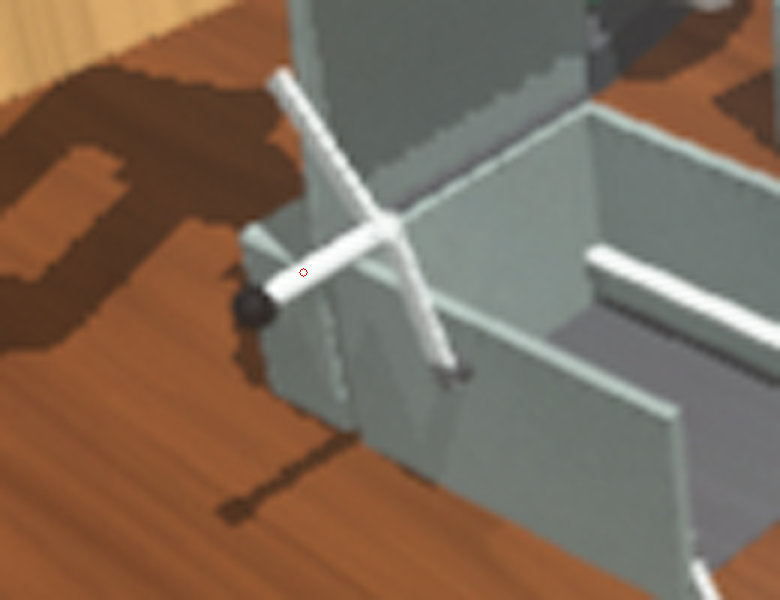

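View pics/k_top.png

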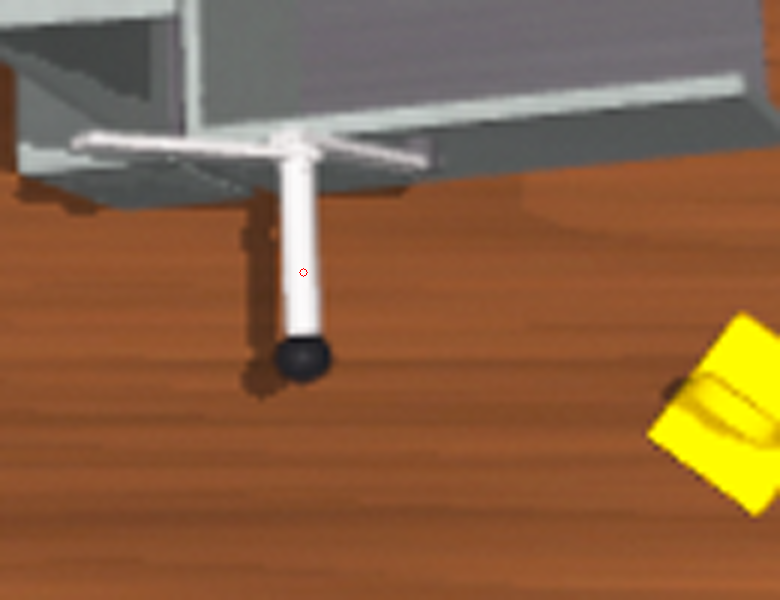

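Emit:
apply_moves --plan '[[[-3,0,0,0,0,0],[-6.5,0,0,0,0,0],[-9,0,0,0,0,0],[-9,-4,0,0,0,0],[-9,-8,0,0,0,0]]]'

```text
time_s: 8.0
position: [0.5646, 0.276, 0.3981]
ee_rot: [17.3, 89.8, 23.6]
wrist_force: [0.5, 0.4, -0.2]
finger_gap: 0.0338
```

```bash
python3 - <<'E'
from mv import *
go([.600,-.3155,.14],46.9);go([.600,-.3155,.14],96.05-60)
print(env.read_state()['q'])
E
```

```text
t 8.0 TCP [0.5646 0.276  0.3981] gap 0.0338 F [ 0.5  0.4 -0.2] | shift cm [ 25.72 -59.22  -3.02] rot [ 0.861  0.003 -0.003]
t 8.0 TCP [0.5646 0.276  0.3981] gap 0.0338 F [ 0.5  0.4 -0.2] | shift cm [ 25.72 -59.22  -3.02] rot [ 1.051  0.003 -0.003]
[ 1.97461708e+01  1.72086969e+01  6.73772589e+01  1.64359420e-02
  9.51695551e+01 -7.64967709e+01]
```

Emit:
apply_moves --plan '[[[0,-4,0,0.12,0,0],[5,-30,-1,0.5,0,0],[15,-59,-3,0.86,0,0],[25,-59,-3,0.86,0,0],[25,-59,-3,0.86,0,0]]]' --hand 0.7

```text
time_s: 8.42
position: [0.5766, 0.0776, 0.3403]
ee_rot: [29.5, 89.9, -0.4]
wrist_force: [0.6, 0.0, -0.9]
finger_gap: 0.0605
```

```bash
python3 - <<'E'
from mv import *
go([.600,-.3155,.14],46.9)
E
```

```text
t 8.42 TCP [0.5766 0.0776 0.3403] gap 0.0605 F [ 0.6  0.  -0.9] | shift cm [ 20.04 -32.94  21.57] rot [ 0.231  0.001 -0.001]
```

Emit:
apply_moves --plan '[[[20,-32.9,21.6,0.231,0,0],[20,-32.9,21.6,0.231,0,0],[20,-32.9,21.6,0.231,0,0],[20,-32.9,21.6,0.231,0,0],[20,-32.9,21.6,0.231,0,0]]]'

```text
time_s: 8.83
position: [0.5886, -0.1077, 0.2451]
ee_rot: [44.3, 90.0, 1.6]
wrist_force: [1.0, 0.3, -0.2]
finger_gap: 0.0615
```

```bash
python3 - <<'E'
from mv import *
go([.600,-.3155,.14],46.9)
E
```

```text
t 8.83 TCP [ 0.5886 -0.1077  0.2451] gap 0.0615 F [ 1.   0.3 -0.2] | shift cm [ 10.51 -14.49  14.94] rot [ 0.006  0.    -0.   ]
```

Emit:
apply_moves --plan '[[[10,-14.5,14.9,0,0,0],[10,-14.5,14.9,0,0,0],[10,-14.5,14.9,0,0,0],[10,-14.5,14.9,0,0,0],[10,-14.5,14.9,0,0,0]]]'

```text
time_s: 9.25
position: [0.5986, -0.2953, 0.1547]
ee_rot: [108.2, 90.0, 65.4]
wrist_force: [1.2, 0.3, -0.1]
finger_gap: 0.0617
```

Emit:
apply_moves --plan '[[[0,-1.5,1.5,0,0,0],[0,-1.5,1.5,0,0,0],[0,-1.5,1.5,0,0,0],[0,-1.5,1.5,0,0,0],[0,-1.5,1.5,0,0,0]]]'

```text
time_s: 9.67
position: [0.5999, -0.3132, 0.1561]
ee_rot: [76.6, 90.0, 34.0]
wrist_force: [-0.5, -0.8, -0.4]
finger_gap: 0.0612
```

```bash
python3 - <<'E'
from mv import *
go([.600,-.3155,.023],46.9)
w=snap('wrist','w3'); print(proj(w,[.6,-.3155,.056]))
E
```

```text
t 9.67 TCP [ 0.5999 -0.3132  0.1561] gap 0.0612 F [-0.5 -0.8 -0.4] | shift cm [13.31 -0.17  0.17] rot [ 0.008  0.    -0.   ]
[316.5584931 244.1647254]
```

View pics/w3.png

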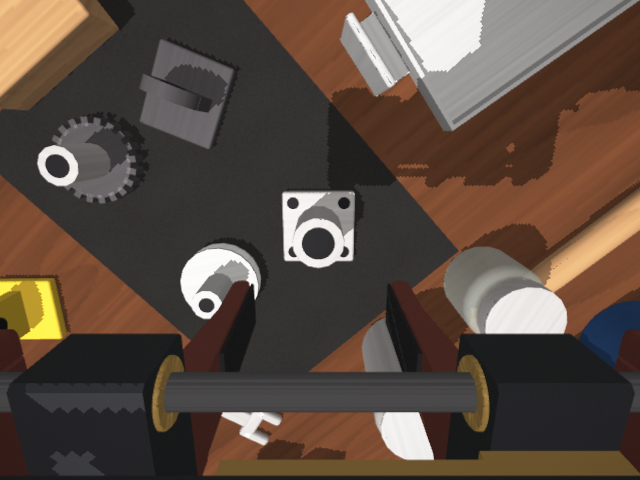

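Emit:
apply_moves --plan '[[[4,-0.2,0.2,0,0,0],[8,-0.2,0.2,0,0,0],[11.5,-0.2,0.2,0,0,0],[13.2,-0.2,0.2,0,0,0],[13.3,-0.2,0.2,0,0,0]]]'

```text
time_s: 10.13
position: [0.597, -0.3141, 0.0186]
ee_rot: [-171.4, 89.6, 146.0]
wrist_force: [-0.4, 1.0, -0.0]
finger_gap: 0.0615
```

Emit:
apply_moves --plan '[[[0,0,0,0,0,0],[0,0,0,0,0,0],[0,0,0,0,0,0],[0,0,0,0,0,0],[0,0,0,0,0,0]]]' --hand 0 --grip_force 20

```text
time_s: 10.55
position: [0.6014, -0.318, 0.0249]
ee_rot: [15.6, 89.8, -27.1]
wrist_force: [1.5, 1.8, 7.3]
finger_gap: 0.0373
```

```bash
cat >> mv.py <<'E'
TR=[0.5417,-0.0981,83.42]
def slot(a,b,z,tr=None):
    t=tr or TR; c,s=np.cos(np.radians(t[2])),np.sin(np.radians(t[2])); return np.array([t[0]+c*a-s*b,t[1]+s*a+c*b,z])
E
python3 - <<'E'
from mv import *
go([.600,-.3155,.1],46.9)
s=slot(.04,-.037,.1);print(s); go(s,83.42)
E
```

```text
t 10.55 TCP [ 0.6014 -0.318   0.0249] gap 0.0373 F [1.5 1.8 7.3] | shift cm [-7.51  0.1  -0.25] rot [ 0.006  0.004 -0.001]
[ 0.58303989 -0.06260333  0.1       ]
t 10.55 TCP [ 0.6014 -0.318   0.0249] gap 0.0373 F [1.5 1.8 7.3] | shift cm [ -7.56  17.52 -18.65] rot [-0.631  0.004  0.   ]
```

Emit:
apply_moves --plan '[[[-3,0,0,0,0,0],[-6,1,-1,0,0,0],[-7.5,17.5,-18.7,-0.63,0,0],[-7.5,17.5,-18.7,-0.63,0,0],[-7.5,17.5,-18.7,-0.63,0,0]]]'

```text
time_s: 10.97
position: [0.5896, -0.1781, 0.0913]
ee_rot: [-3.2, 89.9, -24.2]
wrist_force: [0.6, 0.0, -4.1]
finger_gap: 0.0378
```

```bash
python3 - <<'E'
from mv import *
s=slot(.04,-.037,.09);go(s,83.42)
E
```

```text
t 10.97 TCP [ 0.5896 -0.1781  0.0913] gap 0.0378 F [ 0.6  0.  -4.1] | shift cm [ 0.12 10.55 -4.75] rot [-0.252  0.001  0.   ]
```

Emit:
apply_moves --plan '[[[0,10.5,-4.8,-0.252,0,0],[0,10.5,-4.8,-0.252,0,0],[0,10.5,-4.8,-0.252,0,0],[0,10.5,-4.8,-0.252,0,0],[0,10.5,-4.8,-0.252,0,0]]]'

```text
time_s: 11.38
position: [0.5825, -0.0618, 0.0905]
ee_rot: [-160.0, 90.0, -166.6]
wrist_force: [0.3, -1.3, -3.4]
finger_gap: 0.0377
```

```bash
python3 - <<'E'
from mv import *
s=slot(.04,-.037,.028);go(s,83.42)
E
```

```text
t 11.38 TCP [ 0.5825 -0.0618  0.0905] gap 0.0377 F [ 0.3 -1.3 -3.4] | shift cm [ 6.25 -0.07  0.06] rot [-0.001 -0.001  0.   ]
```

Emit:
apply_moves --plan '[[[2,0,0,0,0,0],[4,0,0,0,0,0],[5.5,0,0,0,0,0],[6,0,0,0,0,0],[6.2,0,0,0,0,0]]]'

```text
time_s: 11.8
position: [0.5819, -0.0649, 0.0279]
ee_rot: [-169.0, 89.8, -175.8]
wrist_force: [-7.4, -1.0, 11.8]
finger_gap: 0.0378
```

```bash
python3 - <<'E'
from mv import *
s=slot(.04,-.037,.028);go(s,83.42)
E
```

```text
t 11.8 TCP [ 0.5819 -0.0649  0.0279] gap 0.0378 F [-7.4 -1.  11.8] | shift cm [-0.01  0.24  0.08] rot [-0.005 -0.003  0.001]
```

Emit:
apply_moves --plan '[[[0,0,0,0,0,0],[0,0,0,0,0,0],[0,0,0,0,0,0],[-1,0,0,0,0,0],[-2.5,0,0,0,0,0]]]' --hand 0.62

```text
time_s: 12.22
position: [0.5827, -0.0636, 0.0535]
ee_rot: [176.6, 89.9, 169.8]
wrist_force: [-0.5, 0.5, -0.4]
finger_gap: 0.0546
```

Emit:
apply_moves --plan '[[[-4,0,0,0,0,0],[-8,0,0,0,0,0],[-8,0,0,0,0,0],[-8,0,0,0,0,0],[-8,0,0,0,0,0]]]'

```text
time_s: 12.63
position: [0.5834, -0.0636, 0.1343]
ee_rot: [-9.5, 89.9, -16.3]
wrist_force: [-0.4, 0.3, -0.5]
finger_gap: 0.0543
```

```bash
python3 - <<'E'
from mv import *
go([.4557,-.3187,.12],115.3)
w=snap('wrist','w4'); snap('top','t4'); snap('side','s4')
E
```

```text
t 12.63 TCP [ 0.5834 -0.0636  0.1343] gap 0.0543 F [-0.4  0.3 -0.5] | shift cm [  1.42 -26.84  -9.66] rot [-0.56   0.002  0.001]
```

View pics/w4.png

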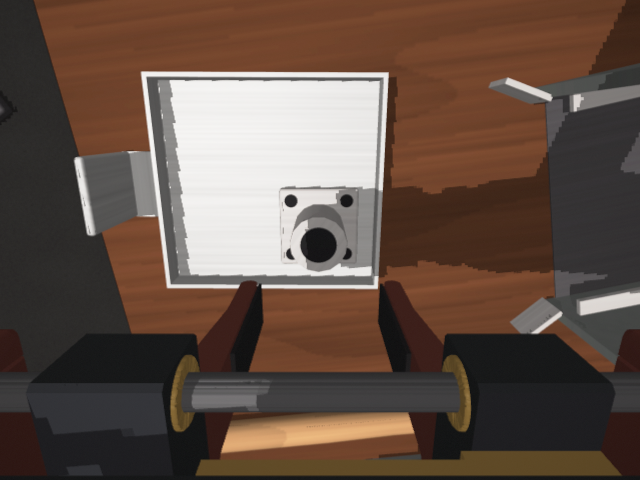

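View pics/s4.png

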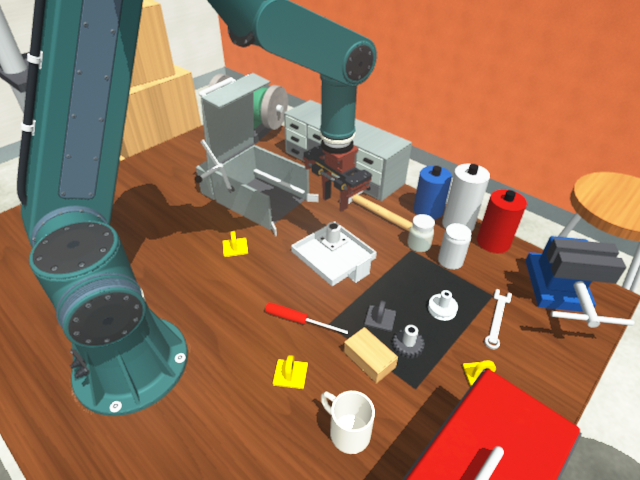

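Emit:
apply_moves --plan '[[[0,-26.8,-9.7,-0.56,0,0],[0,-26.8,-9.7,-0.56,0,0],[0,-26.8,-9.7,-0.56,0,0],[0,-26.8,-9.7,-0.56,0,0],[0,-26.8,-9.7,-0.56,0,0]]]' --hand 0.5

```text
time_s: 13.2
position: [0.494, -0.2389, 0.132]
ee_rot: [118.4, 89.9, 144.1]
wrist_force: [0.1, -0.6, -0.7]
finger_gap: 0.0442
```

```bash
python3 - <<'E'
from mv import *
go([.4557,-.3187,.14],115.3)
E
```

```text
t 13.2 TCP [ 0.494  -0.2389  0.132 ] gap 0.0442 F [ 0.1 -0.6 -0.7] | shift cm [-0.8  -5.54 -6.91] rot [ 0.006 -0.001 -0.002]
```

Emit:
apply_moves --plan '[[[-0.8,-5.5,-6.9,0,0,0],[-0.8,-5.5,-6.9,0,0,0],[-0.8,-5.5,-6.9,0,0,0],[-0.8,-5.5,-6.9,0,0,0],[-0.8,-5.5,-6.9,0,0,0]]]'

```text
time_s: 13.62
position: [0.456, -0.3169, 0.1403]
ee_rot: [100.0, 89.9, 125.2]
wrist_force: [0.3, -0.6, -1.2]
finger_gap: 0.0441
```

```bash
python3 - <<'E'
from mv import *
go([.4557,-.3187,.021],115.3)
w=snap('wrist','w5'); print(proj(w,[.4557,-.3187,.056]))
E
```

```text
t 13.62 TCP [ 0.456  -0.3169  0.1403] gap 0.0441 F [ 0.3 -0.6 -1.2] | shift cm [11.93 -0.18 -0.1 ] rot [-0.002 -0.    -0.002]
[317.34761775 245.80503367]
```

View pics/w5.png

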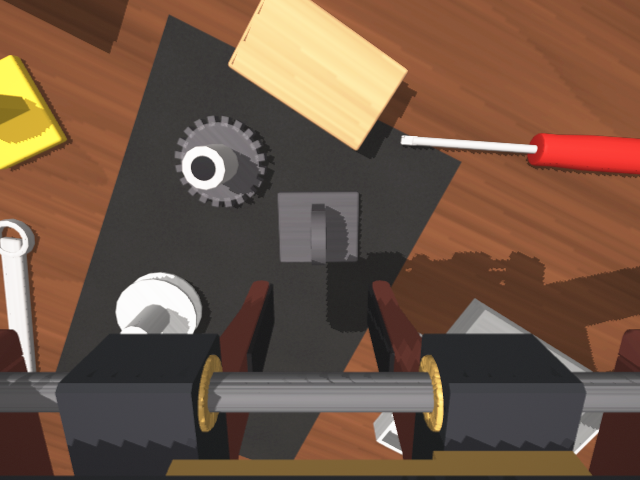

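Emit:
apply_moves --plan '[[[4,0,0,0,0,0],[8,0,0,0,0,0],[10.5,0,0,0,0,0],[11.7,0,0,0,0,0],[11.8,0,0,0,0,0]]]'

```text
time_s: 14.08
position: [0.4553, -0.3136, 0.02]
ee_rot: [110.6, 89.6, 136.0]
wrist_force: [-0.6, 0.3, -0.1]
finger_gap: 0.044
```

Emit:
apply_moves --plan '[[[0,0,0,0,0,0],[0,0,0,0,0,0],[0,0,0,0,0,0],[0,0,0,0,0,0],[0,0,0,0,0,0]]]' --hand 0 --grip_force 20

```text
time_s: 14.5
position: [0.4573, -0.3181, 0.0244]
ee_rot: [-69.9, 89.9, -44.6]
wrist_force: [-0.0, -0.5, -0.1]
finger_gap: 0.014
```

```bash
python3 - <<'E'
from mv import *
go([.4557,-.3187,.1],115.3)
go(slot(.04,.037,.1),83.42)
E
```

```text
t 14.5 TCP [ 0.4573 -0.3181  0.0244] gap 0.014 F [-0.  -0.5 -0.1] | shift cm [-7.56 -0.   -0.17] rot [-0.     0.001  0.002]
t 14.5 TCP [ 0.4573 -0.3181  0.0244] gap 0.014 F [-0.  -0.5 -0.1] | shift cm [-7.59 21.62 16.  ] rot [0.556 0.001 0.002]
```

Emit:
apply_moves --plan '[[[0,0,0,0,0,0],[0,0,0,0,0,0],[0,0,0,0,0,0],[-2,0,0,0,0,0],[-5,0,0,0,0,0]]]'

```text
time_s: 14.92
position: [0.4543, -0.3158, 0.0713]
ee_rot: [113.5, 89.6, 138.7]
wrist_force: [0.9, 0.4, -3.6]
finger_gap: 0.01
```

```bash
python3 - <<'E'
from mv import *
go(slot(.04,.037,.1),83.42)
E
```

```text
t 14.92 TCP [ 0.4543 -0.3158  0.0713] gap 0.01 F [ 0.9  0.4 -3.6] | shift cm [-2.78 21.32 16.15] rot [ 0.556 -0.004 -0.005]
```

Emit:
apply_moves --plan '[[[-3.3,2,1.5,0.1,0,0],[-3.3,21.3,16.1,0.556,0,0],[-3.3,21.3,16.1,0.556,0,0],[-3.3,21.3,16.1,0.556,0,0],[-3.3,21.3,16.1,0.556,0,0]]]'

```text
time_s: 15.33
position: [0.4936, -0.1393, 0.1065]
ee_rot: [-67.0, 90.0, -73.8]
wrist_force: [0.7, 0.7, -3.1]
finger_gap: 0.0097
```

```bash
python3 - <<'E'
from mv import *
go(slot(.04,.037,.1),83.42)
E
```

```text
t 15.33 TCP [ 0.4936 -0.1393  0.1065] gap 0.0097 F [ 0.7  0.7 -3.1] | shift cm [0.65 8.65 0.58] rot [-0.004  0.     0.   ]
```

Emit:
apply_moves --plan '[[[0.3,8.6,0.6,0,0,0],[0.3,8.6,0.6,0,0,0],[0.3,8.6,0.6,0,0,0],[0.3,8.6,0.6,0,0,0],[0.3,8.6,0.6,0,0,0]]]'

```text
time_s: 15.75
position: [0.5091, -0.0559, 0.1032]
ee_rot: [-129.1, 90.0, -135.4]
wrist_force: [0.1, -0.5, -2.8]
finger_gap: 0.0099
```

```bash
python3 - <<'E'
from mv import *
go(slot(.04,.037,.028),83.42)
w=snap('wrist','w6')
E
```

```text
t 15.75 TCP [ 0.5091 -0.0559  0.1032] gap 0.0099 F [ 0.1 -0.5 -2.8] | shift cm [7.52 0.18 0.03] rot [ 0.005 -0.001  0.001]
```

View pics/w6.png

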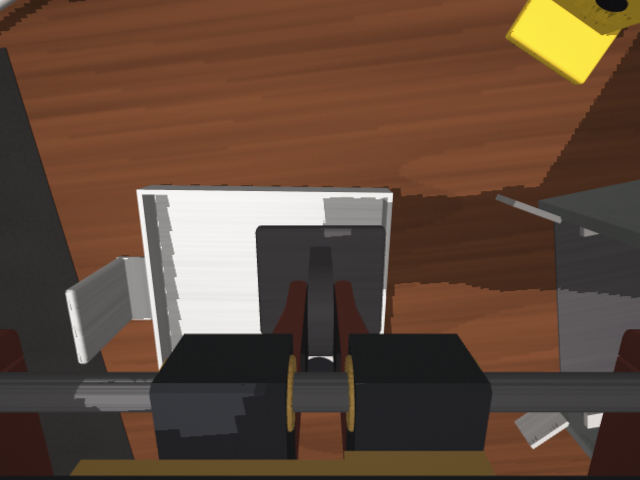

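Lug is square over the tray's near-right quarter (base px 258–385 × 227–333), flange below it. Lowering.

Emit:
apply_moves --plan '[[[2.5,0,0,0,0,0],[5,0,0,0,0,0],[6.5,0,0,0,0,0],[7.2,0,0,0,0,0],[7.5,0,0,0,0,0]]]'

```text
time_s: 16.22
position: [0.5084, -0.0572, 0.0272]
ee_rot: [180.0, 89.9, 173.4]
wrist_force: [-3.7, -0.8, 15.3]
finger_gap: 0.0098
```

Emit:
apply_moves --plan '[[[0,0,0,0,0,0],[0,0,0,0,0,0],[0,0,0,0,0,0],[-1,0,0,0,0,0],[-3,0,0,0,0,0]]]' --hand 0.4

```text
time_s: 16.63
position: [0.5083, -0.0555, 0.0583]
ee_rot: [175.2, 89.9, 168.8]
wrist_force: [0.3, 0.1, -0.4]
finger_gap: 0.0347
```

Emit:
apply_moves --plan '[[[-4,0,0,0,0,0],[-8,0,0,0,0,0],[-8,0,0,0,0,0],[-8,0,0,0,0,0],[-8,0,0,0,0,0]]]'

```text
time_s: 17.05
position: [0.5095, -0.0556, 0.1392]
ee_rot: [-11.4, 89.9, -17.8]
wrist_force: [0.5, 0.5, -0.0]
finger_gap: 0.0349
```

```bash
python3 - <<'E'
from mv import *
go([.5775,-.4112,.14],83.42)
w=snap('wrist','w7'); t=snap('top','t7'); s=snap('side')
for nm in ['pulley_c','gear_c']:
  for cam in (t,s):
    for m in env.masks_of(nm,cam)[:2]:
        print(nm,'top' if cam is t else 'side',round(m['conf'],2),m['bbox'])
E
```

```text
t 17.05 TCP [ 0.5095 -0.0556  0.1392] gap 0.0349 F [ 0.5  0.5 -0. ] | shift cm [ -0.05 -34.58  10.71] rot [0.004 0.002 0.   ]
pulley_c top 0.79 [419.5, 202.6, 26.0, 28.2]
pulley_c side 0.78 [428.4, 289.6, 29.4, 30.3]
gear_c top 0.85 [421.2, 259.0, 26.2, 20.7]
gear_c top 0.71 [70.3, 131.3, 65.7, 115.9]
gear_c side 0.84 [393.0, 324.7, 33.9, 31.6]
```

View pics/w7.png

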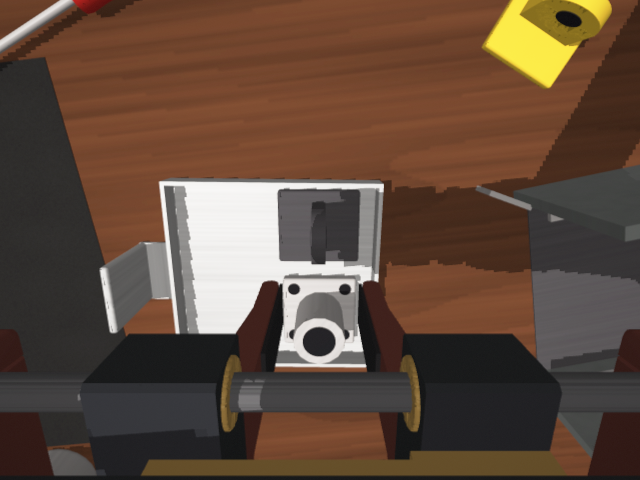

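View pics/t7.png

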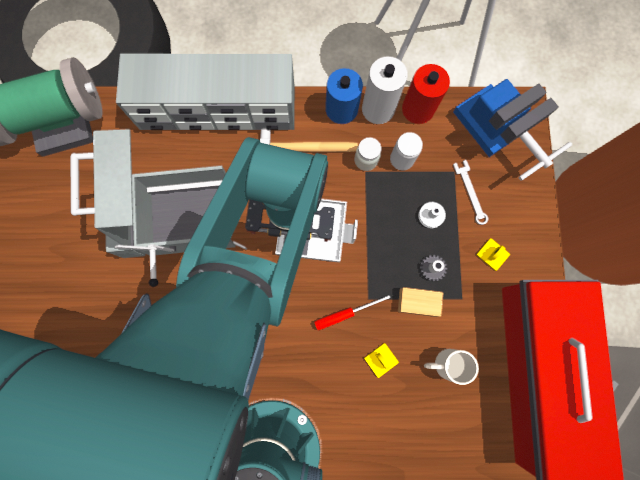

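Emit:
apply_moves --plan '[[[0,-34.5,10.7,0,0,0],[0,-34.5,10.7,0,0,0],[0,-34.5,10.7,0,0,0],[0,-34.5,10.7,0,0,0],[0,-34.5,10.7,0,0,0]]]' --hand 0.5

```text
time_s: 17.82
position: [0.5484, -0.2621, 0.1377]
ee_rot: [157.0, 89.9, 150.6]
wrist_force: [1.1, -0.5, 0.2]
finger_gap: 0.0437
```

Emit:
apply_moves --plan '[[[0,-14.5,4.5,0,0,0],[0,-14.5,4.5,0,0,0],[0,-14.5,4.5,0,0,0],[0,-14.5,4.5,0,0,0],[0,-14.5,4.5,0,0,0]]]'

```text
time_s: 18.23
position: [0.5777, -0.416, 0.1374]
ee_rot: [-63.3, 89.8, -69.9]
wrist_force: [0.9, -0.1, 0.7]
finger_gap: 0.0439
```

```bash
python3 - <<'E'
from mv import *
go([.5775,-.4112,.026],83.42)
w=snap('wrist','w8'); print(proj(w,[.5775,-.4112,.056]))
E
```

```text
t 18.23 TCP [ 0.5777 -0.416   0.1374] gap 0.0439 F [ 0.9 -0.1  0.7] | shift cm [11.14  0.51 -0.09] rot [-0.     0.002  0.003]
[326.5905013  247.67317804]
```

View pics/w8.png

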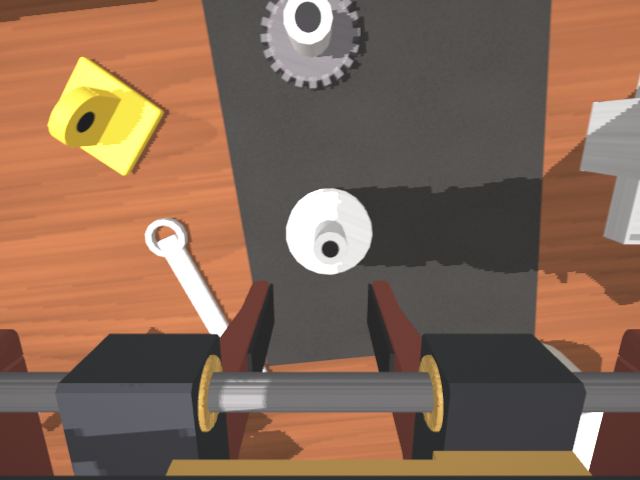

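Emit:
apply_moves --plan '[[[4,0.4,-0.1,0,0,0],[8,0.4,-0.1,0,0,0],[10.2,0.4,-0.1,0,0,0],[11,0.4,-0.1,0,0,0],[11,0.4,-0.1,0,0,0]]]'

```text
time_s: 18.7
position: [0.5747, -0.4026, 0.0255]
ee_rot: [144.7, 89.6, 138.4]
wrist_force: [0.1, 0.9, 0.9]
finger_gap: 0.0437
```

Emit:
apply_moves --plan '[[[0,0,0,0,0,0],[0,0,0,0,0,0],[0,0,0,0,0,0],[0,0,0,0,0,0],[0,0,0,0,0,0]]]' --hand 0

```text
time_s: 19.12
position: [0.5779, -0.4067, 0.0306]
ee_rot: [-37.0, 89.8, -43.4]
wrist_force: [-0.9, -0.1, 6.7]
finger_gap: 0.0238
```

```bash
python3 - <<'E'
from mv import *
go([.5775,-.4112,.026],83.42)
go(slot(-.04,-.037,.11),83.42)
E
```

```text
t 19.12 TCP [ 0.5779 -0.4067  0.0306] gap 0.0238 F [-0.9 -0.1  6.7] | shift cm [ 0.46 -0.45  0.01] rot [0.003 0.003 0.002]
t 19.12 TCP [ 0.5779 -0.4067  0.0306] gap 0.0238 F [-0.9 -0.1  6.7] | shift cm [-8.01 26.23 -3.32] rot [0.003 0.003 0.002]
```

Emit:
apply_moves --plan '[[[-4,0,0,0,0,0],[-8,4,-0.5,0,0,0],[-8,26.2,-3.3,0,0,0],[-8,26.2,-3.3,0,0,0],[-8,26.2,-3.3,0,0,0]]]'

```text
time_s: 19.53
position: [0.5741, -0.2496, 0.1043]
ee_rot: [-1.5, 89.9, -8.0]
wrist_force: [0.6, 0.6, -3.4]
finger_gap: 0.0233
```

```bash
python3 - <<'E'
from mv import *
go(slot(-.04,-.037,.11),83.42)
E
```

```text
t 19.53 TCP [ 0.5741 -0.2496  0.1043] gap 0.0233 F [ 0.6  0.6 -3.4] | shift cm [-0.57 10.68 -1.24] rot [0.002 0.001 0.   ]
```

Emit:
apply_moves --plan '[[[-0.5,10.6,-1.2,0,0,0],[-0.5,10.6,-1.2,0,0,0],[-0.5,10.6,-1.2,0,0,0],[-0.5,10.6,-1.2,0,0,0],[-0.5,10.6,-1.2,0,0,0]]]'

```text
time_s: 19.95
position: [0.574, -0.1426, 0.1086]
ee_rot: [-177.5, 90.0, 176.3]
wrist_force: [0.2, -1.1, -3.9]
finger_gap: 0.0235
```

```bash
python3 - <<'E'
from mv import *
go(slot(-.04,-.037,.034),83.42)
w=snap('wrist','w9')
E
```

```text
t 19.95 TCP [ 0.574  -0.1426  0.1086] gap 0.0235 F [ 0.2 -1.1 -3.9] | shift cm [ 7.46  0.05 -0.01] rot [ 0.006 -0.     0.   ]
```

View pics/w9.png

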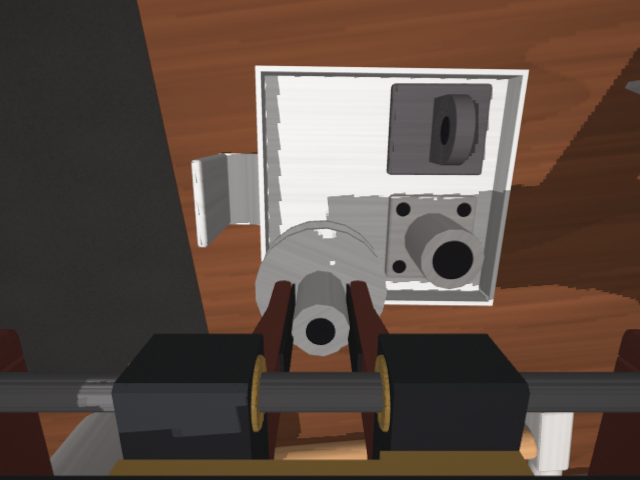

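```bash
python3 - <<'E'
from mv import *
from fit import fit2d
w=snap('wrist')
obs=[(w,(-.0825,.078,.022),(256,67)),(w,(.0825,.078,.022),(527,70)),(w,(.0825,-.078,.022),(493,304))]
print(fit2d(obs,[.54,-.1,1.45]))
s,p,R=cur()
print(proj(w,[p[0],p[1],.022]),proj(w,[p[0],p[1],.01]))
for a,b in [(-.0825,.078),(.0825,.078),(.0825,-.078)]: print(proj(w,slot(a,b,.022)))
E
```

```text
(array([ 0.54472048, -0.09730005,  1.45235884]), array([[-1.0785312 ,  0.0585398 ],
       [ 1.22860846, -0.50388724],
       [-0.04866025,  1.14263359]]))
[317.96697939 247.04858375] [318.05833432 242.11207633]
[252.36380422  62.31024095]
[526.71745733  63.68853353]
[492.34780199 301.06270608]
```

Emit:
apply_moves --plan '[[[2.5,0.2,0.2,0,0,0],[5,0.2,0.2,0,0,0],[6.5,0.2,0.2,0,0,0],[7.2,0.2,0.2,0,0,0],[7.5,0.2,0.2,0,0,0]]]'

```text
time_s: 20.47
position: [0.5753, -0.1435, 0.033]
ee_rot: [174.2, 89.8, 167.7]
wrist_force: [-9.3, 1.5, 26.8]
finger_gap: 0.0234
```

Emit:
apply_moves --plan '[[[0,0,0,0,0,0],[0,0,0,0,0,0],[0,0,0,0,0,0],[-1,0,0,0,0,0],[-3,0,0,0,0,0]]]' --hand 0.47

```text
time_s: 20.88
position: [0.5753, -0.1423, 0.0627]
ee_rot: [168.0, 89.8, 161.6]
wrist_force: [0.1, 0.4, 0.4]
finger_gap: 0.0415
```

Emit:
apply_moves --plan '[[[-4,0,0,0,0,0],[-8,0,0,0,0,0],[-8,0,0,0,0,0],[-8,0,0,0,0,0],[-8,0,0,0,0,0]]]'

```text
time_s: 21.3
position: [0.5767, -0.1426, 0.1442]
ee_rot: [-20.0, 89.9, -26.4]
wrist_force: [-1.2, -0.4, -0.8]
finger_gap: 0.0416
```

```bash
python3 - <<'E'
from mv import *
go([.4385,-.4087,.14],83.42)
w=snap('wrist','w10')
E
```

```text
t 21.3 TCP [ 0.5767 -0.1426  0.1442] gap 0.0416 F [-1.2 -0.4 -0.8] | shift cm [  0.42 -27.98 -10.77] rot [0.003 0.001 0.   ]
```

View pics/w10.png

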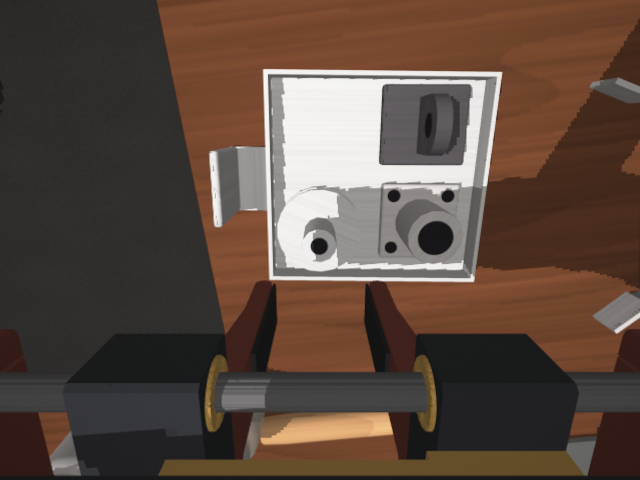

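Emit:
apply_moves --plan '[[[0,-28,-10.8,0,0,0],[0,-28,-10.8,0,0,0],[0,-28,-10.8,0,0,0],[0,-28,-10.8,0,0,0],[0,-28,-10.8,0,0,0]]]' --hand 0.5

```text
time_s: 21.77
position: [0.4783, -0.3278, 0.1416]
ee_rot: [147.1, 89.8, 140.7]
wrist_force: [1.1, 0.1, -0.2]
finger_gap: 0.0437
```

```bash
python3 - <<'E'
from mv import *
go([.4385,-.4087,.14],83.42)
E
```

```text
t 21.77 TCP [ 0.4783 -0.3278  0.1416] gap 0.0437 F [ 1.1  0.1 -0.2] | shift cm [ 0.16 -8.48 -3.06] rot [ 0.004 -0.003 -0.002]
```

Emit:
apply_moves --plan '[[[0,-8.3,-3,0,0,0],[0,-8.3,-3,0,0,0],[0,-8.3,-3,0,0,0],[0,-8.3,-3,0,0,0],[0,-8.3,-3,0,0,0]]]'

```text
time_s: 22.18
position: [0.4405, -0.4054, 0.1419]
ee_rot: [128.3, 89.8, 121.8]
wrist_force: [-0.9, -0.0, -0.7]
finger_gap: 0.0438
```

```bash
python3 - <<'E'
from mv import *
go([.4385,-.4087,.025],83.42)
w=snap('wrist','w11'); print(proj(w,[.4385,-.4087,.056]))
E
```

```text
t 22.18 TCP [ 0.4405 -0.4054  0.1419] gap 0.0438 F [-0.9 -0.  -0.7] | shift cm [11.69 -0.38 -0.14] rot [ 0.002 -0.002 -0.003]
[313.77082392 244.92477482]
```

View pics/w11.png

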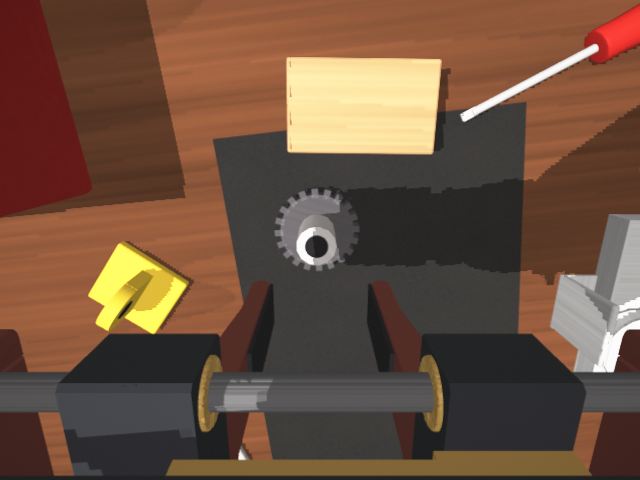

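Emit:
apply_moves --plan '[[[4,-0.1,-0.1,0,0,0],[8,-0.1,-0.1,0,0,0],[10.4,-0.1,-0.1,0,0,0],[11.4,-0.1,-0.1,0,0,0],[11.5,-0.1,-0.1,0,0,0]]]'

```text
time_s: 22.65
position: [0.4396, -0.4041, 0.0259]
ee_rot: [135.7, 89.7, 129.5]
wrist_force: [-0.8, 1.0, 0.3]
finger_gap: 0.0437
```

Emit:
apply_moves --plan '[[[0,0,0,0,0,0],[0,0,0,0,0,0],[0,0,0,0,0,0],[0,0,0,0,0,0],[0,0,0,0,0,0]]]' --hand 0

```text
time_s: 23.07
position: [0.4416, -0.4083, 0.0302]
ee_rot: [-35.7, 89.8, -42.1]
wrist_force: [1.2, 1.9, 7.7]
finger_gap: 0.0276
```

```bash
sed -i 's/^TR=.*/TR=[0.5440,-0.0973,83.2]/' mv.py; python3 - <<'E'
from mv import *
go([.4385,-.4087,.026],83.42)
go(slot(-.04,.037,.115),83.2)
E
```

```text
t 23.07 TCP [ 0.4416 -0.4083  0.0302] gap 0.0276 F [1.2 1.9 7.7] | shift cm [ 0.42 -0.07 -0.3 ] rot [0.003 0.003 0.002]
t 23.07 TCP [ 0.4416 -0.4083  0.0302] gap 0.0276 F [1.2 1.9 7.7] | shift cm [-8.53 28.06  3.01] rot [0.007 0.003 0.002]
```

Emit:
apply_moves --plan '[[[-4,0,0,0,0,0],[-8,2,0.2,0,0,0],[-8.5,28,3,0,0,0],[-8.5,28,3,0,0,0],[-8.5,28,3,0,0,0]]]'

```text
time_s: 23.48
position: [0.4715, -0.2663, 0.1105]
ee_rot: [-31.1, 89.9, -37.6]
wrist_force: [-0.0, 0.5, -3.4]
finger_gap: 0.0275
```

```bash
python3 - <<'E'
from mv import *
go(slot(-.04,.037,.115),83.2)
E
```

```text
t 23.48 TCP [ 0.4715 -0.2663  0.1105] gap 0.0275 F [-0.   0.5 -3.4] | shift cm [-0.46 13.64  1.57] rot [0.005 0.002 0.001]
```

Emit:
apply_moves --plan '[[[-0.5,13.5,1.3,0,0,0],[-0.5,13.5,1.3,0,0,0],[-0.5,13.5,1.3,0,0,0],[-0.5,13.5,1.3,0,0,0],[-0.5,13.5,1.3,0,0,0]]]'

```text
time_s: 23.9
position: [0.499, -0.1313, 0.1145]
ee_rot: [129.2, 90.0, 123.0]
wrist_force: [-0.5, -0.3, -3.5]
finger_gap: 0.0275
```

```bash
python3 - <<'E'
from mv import *
go(slot(-.04,.037,.0345),83.2)
w=snap('wrist','w12')
E
```

```text
t 23.9 TCP [ 0.499  -0.1313  0.1145] gap 0.0275 F [-0.5 -0.3 -3.5] | shift cm [ 8.   -0.1   0.37] rot [ 0.011 -0.001 -0.001]
```

View pics/w12.png

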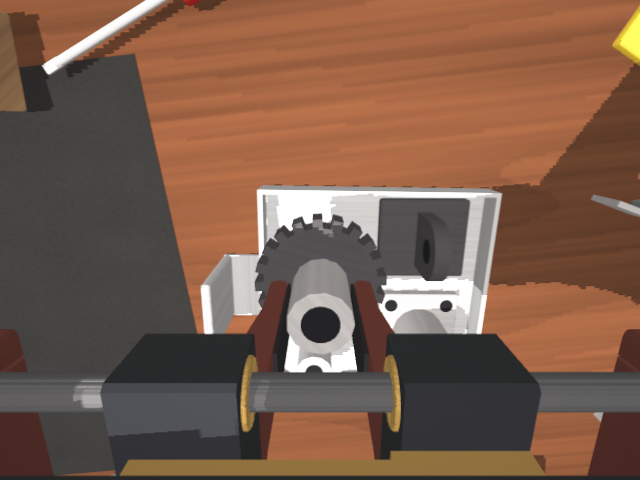

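Emit:
apply_moves --plan '[[[2.5,-0.1,0.2,0,0,0],[5,-0.1,0.2,0,0,0],[6.7,-0.1,0.2,0,0,0],[7.4,-0.1,0.2,0,0,0],[7.8,-0.1,0.2,0,0,0]]]'

```text
time_s: 24.37
position: [0.5003, -0.1368, 0.0352]
ee_rot: [178.4, 89.9, 171.9]
wrist_force: [-0.2, 0.4, -3.5]
finger_gap: 0.0277
```

Emit:
apply_moves --plan '[[[0,0,0,0,0,0],[0.1,0,0,0,0,0],[0.1,0,0,0,0,0],[0.1,0,0,0,0,0],[0.1,0,0,0,0,0]]]'

```text
time_s: 24.78
position: [0.5017, -0.1359, 0.036]
ee_rot: [-22.3, 89.9, -28.7]
wrist_force: [0.0, 0.0, -2.9]
finger_gap: 0.0276
```

Emit:
apply_moves --plan '[[[0,0,0,0,0,0],[0,0,0,0,0,0],[0,0,0,0,0,0],[-1,0,0,0,0,0],[-3,0,0,0,0,0]]]' --hand 0.47

```text
time_s: 25.2
position: [0.4996, -0.1349, 0.0645]
ee_rot: [165.3, 89.8, 158.9]
wrist_force: [0.7, -0.5, 0.6]
finger_gap: 0.0412
```

Emit:
apply_moves --plan '[[[-4,0,0,0,0,0],[-8,0,0,0,0,0],[-10,0,0,0,0,0],[-10,-8,0,0,0,0],[-10,-8,0,0,0,0]]]'

```text
time_s: 25.62
position: [0.4938, -0.2153, 0.1686]
ee_rot: [-24.3, 89.7, -30.5]
wrist_force: [0.1, -0.2, 0.2]
finger_gap: 0.0413
```

```bash
python3 - <<'E'
from mv import *
go(slot(-.11,0,.15),83.2)
w=snap('wrist','w13'); snap('side','s13')
t=snap('top'); im=cv2.cvtColor(t['pixels'],cv2.COLOR_RGB2BGR); cv2.imwrite('pics/t13.png',cv2.resize(im[120:300,90:360],None,fx=2.9,fy=2.9,interpolation=cv2.INTER_CUBIC))
E
```

```text
t 25.62 TCP [ 0.4938 -0.2153  0.1686] gap 0.0413 F [ 0.1 -0.2  0.2] | shift cm [1.87 1.28 3.59] rot [0.012 0.005 0.002]
```

View pics/w13.png

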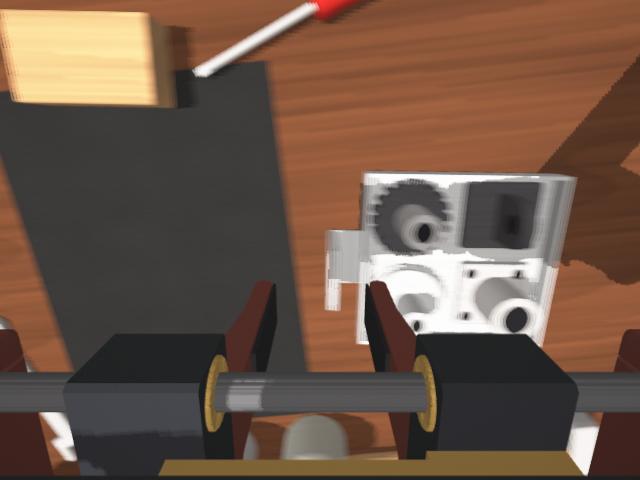

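View pics/s13.png

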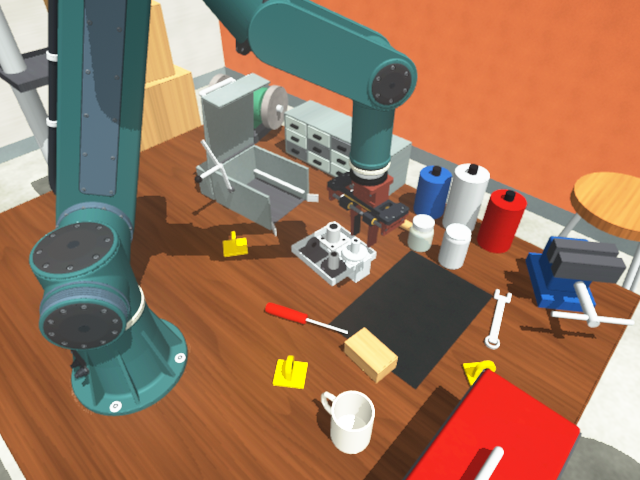

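View pics/t13.png

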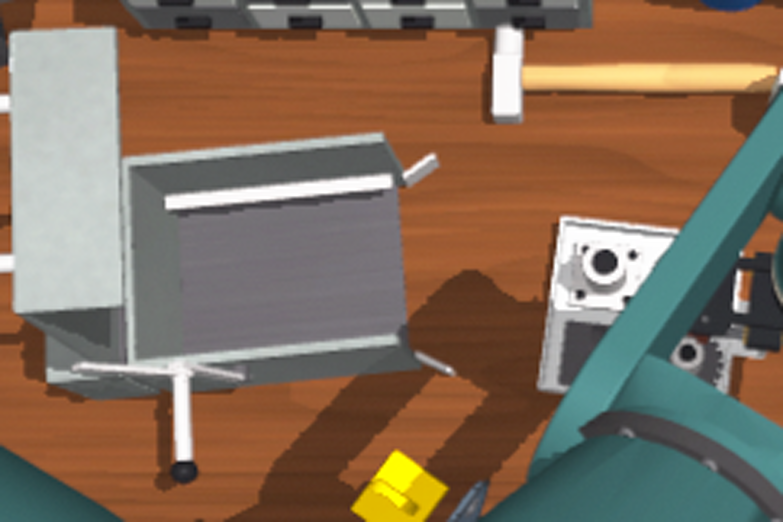

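```bash
python3 - <<'E'
from mv import *
t=snap('top')
f=lambda x,y:(90+x/2.9-.33,120+y/2.9-.33)
def loc(X): return RC.T@(X-HX)
for n,uv,z in [('front far top',f(383,137),.118),('front near top',f(407,340),.118),('back far',f(128,160),.118),('back near',f(132,360),.118),('floor front far?',f(400,185),.033),('floor front near',f(405,332),0),('guide far tip',f(437,157),.03),('guide near tip',f(452,372),.03),('lip far front',f(392,181),.033),('lip far back',f(168,202),.033)]:
    print(n,loc(onz(t,uv,z)).round(4))
for a in (-.23,-.22,-.0925): print(a,cab([a,0,0]))
go(slot(-.11,0,.12),83.2)
E
```

```text
front far top [-0.22   -0.0852  0.118 ]
front near top [-0.2273  0.088   0.118 ]
back far [-0.0098 -0.0875  0.118 ]
back near [-0.0073  0.0809  0.118 ]
floor front far? [-0.2171 -0.0714  0.033 ]
floor front near [-0.2063  0.0549  0.    ]
guide far tip [-0.2514 -0.095   0.03  ]
guide near tip [-0.2494  0.1014  0.03  ]
lip far front [-0.2103 -0.0759  0.033 ]
lip far back [-0.0117 -0.0775  0.033 ]
-0.23 [0.58574115 0.09848103 0.        ]
-0.22 [0.58468719 0.10842533 0.        ]
-0.0925 [0.57124916 0.2352152  0.        ]
t 25.82 TCP [ 0.492  -0.2157  0.1659] gap 0.0414 F [ 0.6  0.5 -0. ] | shift cm [4.59 1.36 3.76] rot [ 0.005  0.    -0.   ]
```

Emit:
apply_moves --plan '[[[4,1.3,3.8,0,0,0],[4,1.3,3.8,0,0,0],[4,1.3,3.8,0,0,0],[4,1.3,3.8,0,0,0],[4,1.3,3.8,0,0,0]]]' --hand 0.35

```text
time_s: 26.23
position: [0.5307, -0.2055, 0.1255]
ee_rot: [171.8, 89.9, 165.4]
wrist_force: [-0.3, -0.2, -0.3]
finger_gap: 0.0308
```

```bash
python3 - <<'E'
from mv import *
go(slot(-.11,0,.029),83.2)
w=snap('wrist','w14'); print(proj(w,slot(-.11,0.025,.062)),proj(w,slot(-.11,-.025,.062)))
E
```

```text
t 26.23 TCP [ 0.5307 -0.2055  0.1255] gap 0.0308 F [-0.3 -0.2 -0.3] | shift cm [ 9.65 -0.1   0.05] rot [ 0.009 -0.001 -0.   ]
[317.8372521  219.40990826] [317.32614485 294.79791228]
```

View pics/w14.png

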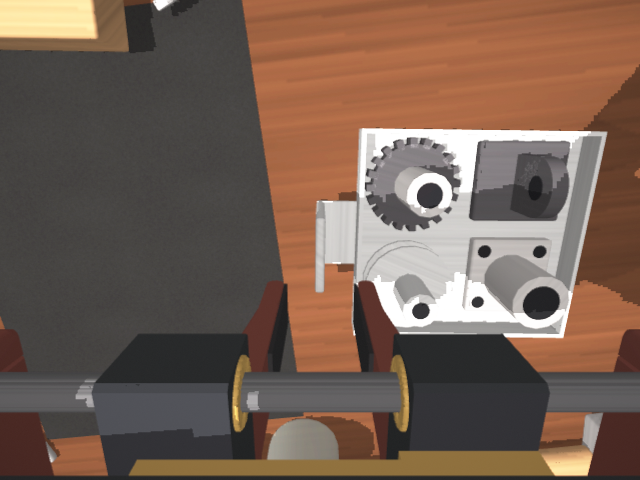

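Emit:
apply_moves --plan '[[[3,0,-0.2,0,0,0],[6,0,-0.2,0,0,0],[8.5,0,-0.2,0,0,0],[9.4,0,-0.2,0,0,0],[9.5,0,-0.2,0,0,0]]]'

```text
time_s: 26.7
position: [0.5277, -0.2056, 0.0291]
ee_rot: [160.8, 89.8, 154.4]
wrist_force: [0.7, -0.5, -0.4]
finger_gap: 0.0309
```

Emit:
apply_moves --plan '[[[0,0,0,0,0,0],[0,0,0,0,0,0],[0,0,0,0,0,0],[0,0,0,0,0,0],[0,0,0,0,0,0]]]' --hand 0 --grip_force 30

```text
time_s: 27.12
position: [0.5305, -0.2062, 0.0317]
ee_rot: [-1.4, 89.9, -7.9]
wrist_force: [0.3, 1.8, 6.8]
finger_gap: 0.0059
```

Emit:
apply_moves --plan '[[[0,0,0,0,0,0],[0,0,0,0,0,0],[0,0,0,0,0,0],[0,0,0,0,0,0],[0,0,0,0,0,0]]]'

```text
time_s: 27.53
position: [0.5305, -0.2062, 0.0317]
ee_rot: [-2.6, 89.9, -9.0]
wrist_force: [0.7, 2.7, 7.2]
finger_gap: 0.006
```

```bash
python3 - <<'E'
from mv import *
go(cab([-.48,0,.029]),96.05)
go(cab([-.205,0,.029]),96.05)
E
```

```text
t 27.53 TCP [ 0.5305 -0.2062  0.0317] gap 0.006 F [0.7 2.7 7.2] | shift cm [0.29 6.49 7.48] rot [-0.218  0.002  0.   ]
t 27.53 TCP [ 0.5305 -0.2062  0.0317] gap 0.006 F [0.7 2.7 7.2] | shift cm [ 0.27 33.33  1.53] rot [-0.218  0.002  0.   ]
```

Emit:
apply_moves --plan '[[[0,0.4,0.5,-0.01,0,0],[0,1,1.2,-0.03,0,0],[0,1.8,2.1,-0.055,0,0],[0,2.6,3,-0.085,0,0],[0,3.4,3.9,-0.115,0,0]]]'

```text
time_s: 27.95
position: [0.571, -0.1793, 0.0317]
ee_rot: [-113.2, 89.7, -112.8]
wrist_force: [-7.8, -9.9, 8.6]
finger_gap: 0.0067
```

```bash
python3 - <<'E'
from mv import *
go(cab([-.48,0,.029]),96.05)
E
```

```text
t 27.95 TCP [ 0.571  -0.1793  0.0317] gap 0.0067 F [-7.8 -9.9  8.6] | shift cm [0.25 2.89 4.13] rot [-0.098 -0.002  0.004]
```

Emit:
apply_moves --plan '[[[0,0.8,1.1,-0.03,0,0],[0,1.6,2.2,-0.055,0,0],[0,2.2,3.1,-0.08,0,0],[0,2.6,3.7,-0.095,0,0],[0,2.8,4,-0.1,0,0]]]'

```text
time_s: 28.37
position: [0.6109, -0.1508, 0.0316]
ee_rot: [-124.7, 89.7, -118.5]
wrist_force: [-9.8, -10.1, 11.3]
finger_gap: 0.0076
```

```bash
python3 - <<'E'
from mv import *
go(cab([-.48,0,.029]),96.05)
w=snap('wrist','w15')
t=snap('top'); im=cv2.cvtColor(t['pixels'],cv2.COLOR_RGB2BGR); cv2.imwrite('pics/t15.png',cv2.resize(im[120:300,90:360],None,fx=2.9,fy=2.9,interpolation=cv2.INTER_CUBIC))
E
```

```text
t 28.37 TCP [ 0.6109 -0.1508  0.0316] gap 0.0076 F [ -9.8 -10.1  11.3] | shift cm [0.26 0.05 0.12] rot [ 0.002 -0.003  0.004]
```

View pics/w15.png

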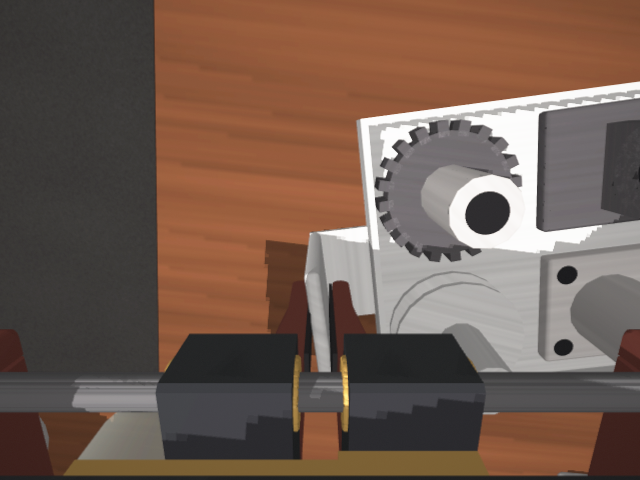

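View pics/t15.png

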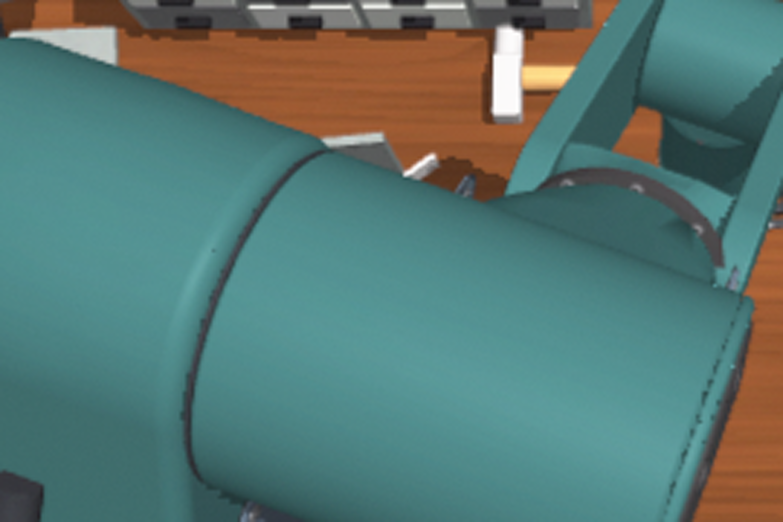

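```bash
python3 - <<'E'
from mv import *
s=snap('side'); im=cv2.cvtColor(s['pixels'],cv2.COLOR_RGB2BGR); cv2.imwrite('pics/s15.png',cv2.resize(im[130:280,200:400],None,fx=4,fy=4,interpolation=cv2.INTER_CUBIC))
E
```

```text
(no output)
```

View pics/s15.png

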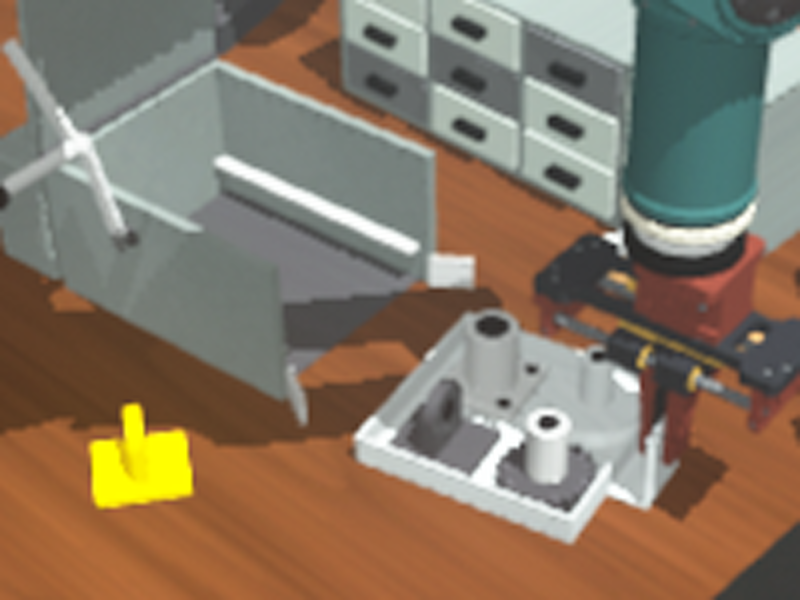

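```bash
python3 - <<'E'
from mv import *
from fit import fit2d
s=snap('side');w=snap('wrist')
f=lambda x,y:(200+x/4-.37,130+y/4-.37)
obs=[(s,(-.0825,.078,.022),f(573,522)),(s,(.0825,.078,.022),f(357,440)),(s,(.0825,-.078,.022),f(467,317)),(w,(-.0825,.078,.022),(359,120))]
x,r=fit2d(obs,[.58,-.05,1.7]);print(x,np.degrees(x[2]),r.round(1).tolist())
print('local',(RC.T@(np.array([x[0],x[1],0])-HX)).round(4))
X=np.array([x[0]-.11*np.cos(x[2]),x[1]-.11*np.sin(x[2])]);print('tab',X)
s_,p,R=cur();print(p)
E
```

```text
[ 0.58497396 -0.04331789  1.81342937] 103.90184957235955 [[-0.3, -1.4], [-0.6, -1.6], [-0.4, -2.0], [-0.3, -0.1]]
local [-0.3709  0.0157  0.    ]
tab [ 0.6114025  -0.15009585]
[ 0.61132255 -0.15055467  0.03165604]
```

Emit:
apply_moves --plan '[[[0,0,0,0,0,0],[0,0,0,0,0,0],[0,0,0,0,0,0],[0,0,0,0,0,0],[0,0,0,0,0,0]]]' --grip_force 60

```text
time_s: 29.03
position: [0.6108, -0.15, 0.0317]
ee_rot: [-126.8, 89.8, -120.7]
wrist_force: [-6.1, -4.2, 8.9]
finger_gap: 0.0071
```

Emit:
apply_moves --plan '[[[0,0,0,0,0,0],[0,0,0,0,0,0],[0,0,0,0,0,0],[0,0,0,0,0,0],[0,0,0,0,0,0]]]'

```text
time_s: 29.45
position: [0.6108, -0.15, 0.0317]
ee_rot: [-125.6, 89.8, -119.4]
wrist_force: [-5.5, -4.4, 9.2]
finger_gap: 0.007
```

```bash
cat > tr.py <<'E'
from mv import *
from fit import fit2d
import sys
n=sys.argv[1]
s=snap('side');w=snap('wrist','w'+n); im=cv2.cvtColor(s['pixels'],cv2.COLOR_RGB2BGR); cv2.imwrite('pics/s'+n+'.png',cv2.resize(im[110:260,190:390],None,fx=4,fy=4,interpolation=cv2.INTER_CUBIC))
go(cab([-.48,0,.029]),96.05)
E
python3 tr.py 16
```

```text
t 29.55 TCP [ 0.6108 -0.15    0.0316] gap 0.0069 F [-5.2 -3.9  9.2] | shift cm [ 0.26 -0.03  0.13] rot [ 0.001 -0.002  0.003]
```

View pics/s16.png

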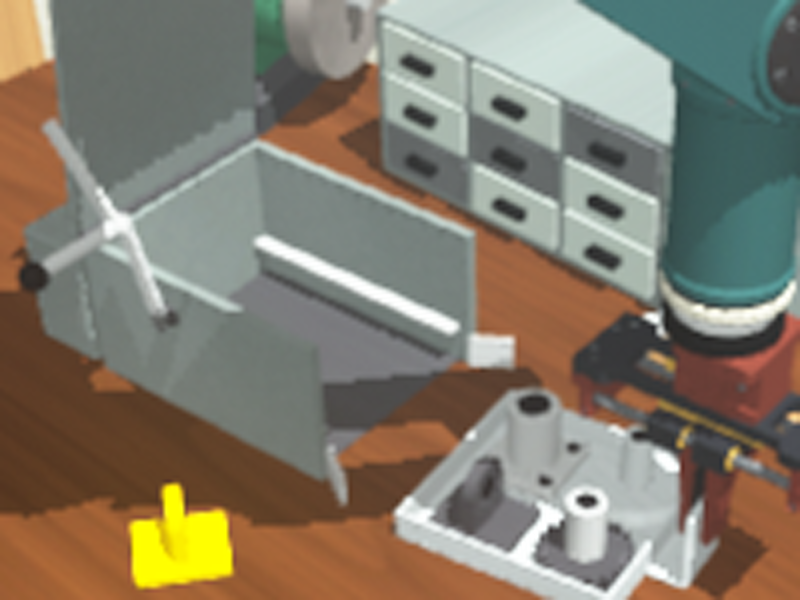

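View pics/w16.png

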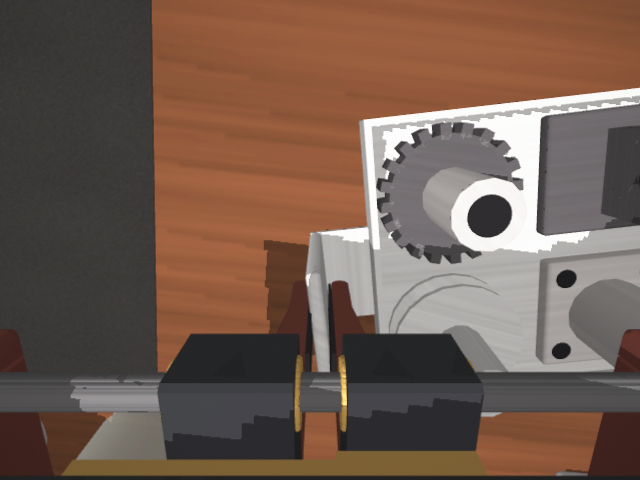

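Emit:
apply_moves --plan '[[[-0.2,0,0,0.03,0,0],[-0.2,0,0,0.06,0,0],[-0.2,0,0,0.09,0,0],[-0.2,0,0,0.12,0,0],[-0.2,0,0,0.14,0,0]]]'

```text
time_s: 29.97
position: [0.6087, -0.1479, 0.0317]
ee_rot: [176.4, 89.7, 174.3]
wrist_force: [-6.0, 0.5, -0.6]
finger_gap: 0.0068
```

```bash
python3 tr.py 17
```

```text
t 30.07 TCP [ 0.6087 -0.1479  0.0317] gap 0.0068 F [-5.9 -0.1 -1. ] | shift cm [ 0.27 -0.21  0.35] rot [-0.14  -0.006 -0.001]
```

View pics/s17.png

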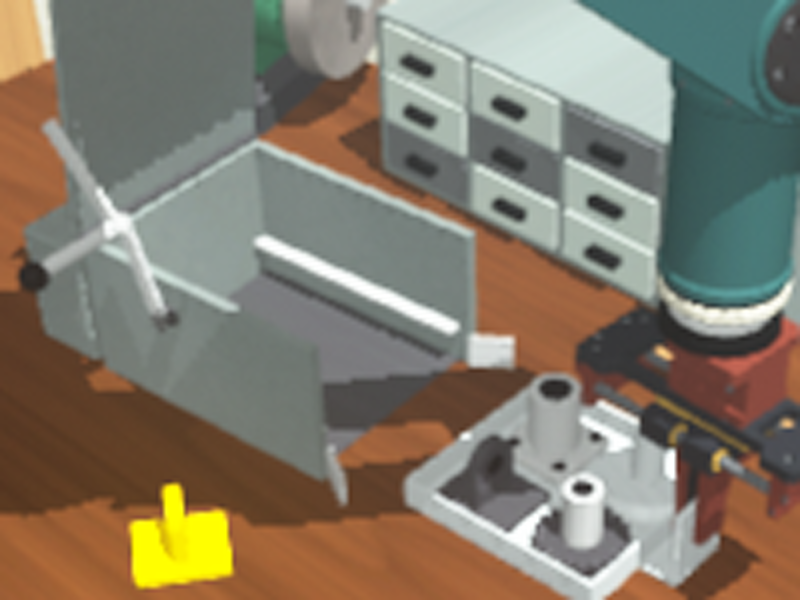

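View pics/w17.png

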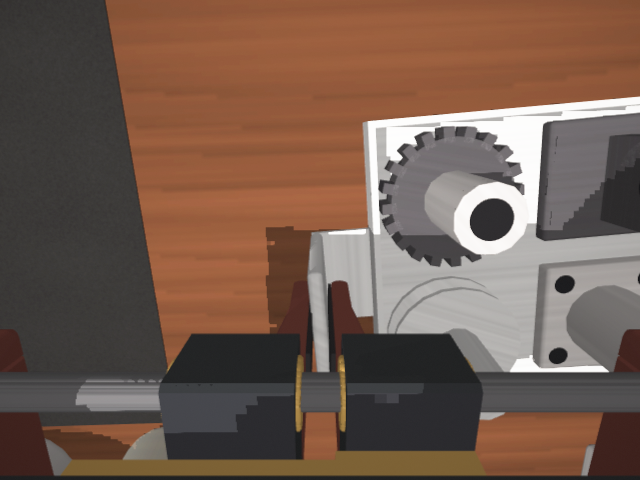

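```bash
cat > fitt.py <<'E'
from mv import *
from fit import fit2d
def run(spts,wpt):
    s=snap('side');w=snap('wrist')
    f=lambda x,y:(190+x/4-.37,110+y/4-.37)
    # side picks have shown a consistent offset ~(-.4,-1.6)px residual
    L={'bn':(-.0825,.078,.022),'fn':(.0825,.078,.022),'ff':(.0825,-.078,.022)}
    obs=[(s,L[k],f(*v)) for k,v in spts.items()]+[(w,L['bn'],wpt)]
    x,r=fit2d(obs,[.58,-.05,1.65]);print('tray',x[:2].round(4),'yaw',np.degrees(x[2]).round(2),r.round(1).tolist())
    l=RC.T@(np.array([x[0],x[1],0])-HX);print('local',l.round(4),'yaw err',round(np.degrees(x[2])-96.05,2)); 
    tab=np.array([x[0]-.11*np.cos(x[2]),x[1]-.11*np.sin(x[2])]);print('tab',tab.round(4),'tab local',(RC.T@(np.array([*tab,0])-HX)).round(4))
E
python3 -c "
from fitt import *
run({'bn':(592,588),'fn':(408,483)},(371,122))
"
```

```text
tray [ 0.6041 -0.0372] yaw 92.19 [[-0.6, -1.5], [-0.9, -2.3], [-0.3, -0.0]]
local [-0.3669 -0.004   0.    ] yaw err -3.86
tab [ 0.6083 -0.1471] tab local [-0.4766  0.0035  0.    ]
```

```bash
python3 - <<'E'
from mv import *
go(cab([-.42,0.0,.0317]),92.5)
E
```

```text
t 30.17 TCP [ 0.6087 -0.1479  0.0317] gap 0.0071 F [-5.9 -0.4 -1.4] | shift cm [ 0.01  5.73 -0.48] rot [-0.077 -0.006 -0.001]
```

Emit:
apply_moves --plan '[[[0,0.8,0,-0.015,0,0],[0,2,-0.1,-0.03,0,0],[0,3.4,-0.3,-0.05,0,0],[0,4.7,-0.4,-0.07,0,0],[0,5.7,-0.5,-0.077,0,0]]]'

```text
time_s: 30.58
position: [0.608, -0.0933, 0.0322]
ee_rot: [-112.5, 89.7, -110.0]
wrist_force: [-9.4, -35.1, 1.1]
finger_gap: 0.0056
```

```bash
python3 tr.py 18
```

```text
t 30.68 TCP [ 0.6078 -0.0922  0.0323] gap 0.0057 F [-3.  -7.5 -5.2] | shift cm [ 0.34 -5.8   0.18] rot [-0.063 -0.002  0.003]
```

View pics/s18.png

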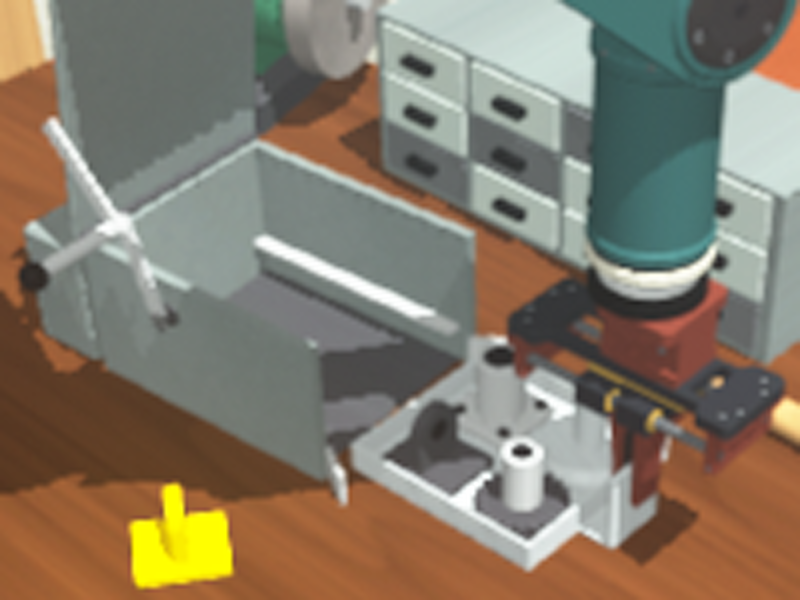

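View pics/w18.png

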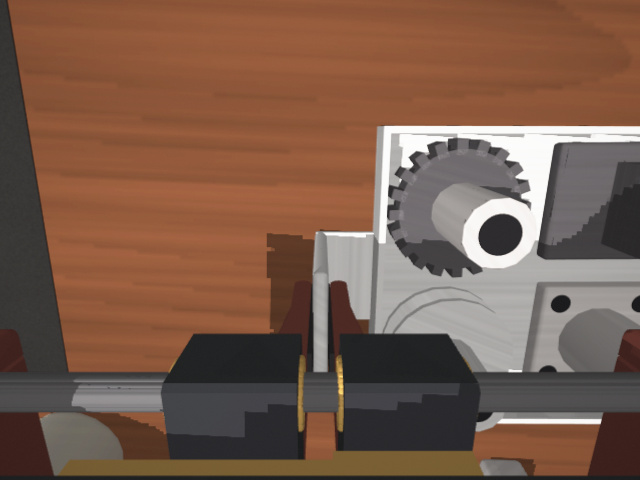

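```bash
python3 -c "
from fitt import *
run({'bn':(531,547),'fn':(354,455),'ff':(473,343)},(378,126))
s=snap('side'); im=cv2.cvtColor(s['pixels'],cv2.COLOR_RGB2BGR); cv2.imwrite('pics/z18.png',cv2.resize(im[175:245,260:340],None,fx=8,fy=8,interpolation=cv2.INTER_CUBIC))
"
```

```text
tray [0.5969 0.0205] yaw 96.29 [[-0.5, -0.5], [-3.5, -1.3], [0.2, 0.0], [-0.2, 0.0]]
local [-0.3087 -0.0029  0.    ] yaw err 0.24
tab [ 0.609  -0.0888] tab local [-0.4187 -0.0034  0.    ]
```

View pics/z18.png

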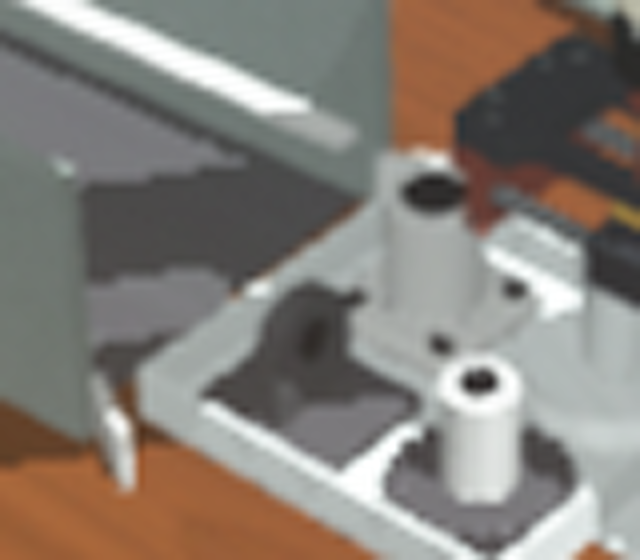

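```bash
python3 - <<'E'
from mv import *
s,p,R=cur(); print('tcp local',(RC.T@(p-HX)).round(4)); y=R[:,1]; print('tool yaw',np.degrees(np.arctan2(y[1],y[0])))
# tray centre from tool
for off in (-.004,0,.004):
    print((RC.T@(p+np.array([y[0],y[1],0])*.11+off*R[:,2]-HX)).round(4))
go(cab([-.40,0.0,.0317]),96.05)
E
```

```text
tcp local [-0.422  -0.0018  0.032 ]
tool yaw 92.41796647951523
[-0.3119 -0.0048  0.032 ]
[-0.3122 -0.0088  0.032 ]
[-0.3124 -0.0127  0.032 ]
t 30.83 TCP [ 0.6077 -0.0922  0.032 ] gap 0.0055 F [-3.6 -7.1 -5.7] | shift cm [ 0.03  2.18 -0.32] rot [-0.063 -0.002  0.002]
```

Emit:
apply_moves --plan '[[[0,-0.3,-0.1,-0.015,0,0],[0,-0.3,-0.2,-0.03,0,0],[0,-0.3,-0.2,-0.05,0,0],[0,-0.3,-0.2,-0.07,0,0],[0,-0.3,-0.2,-0.07,0,0]]]'

```text
time_s: 31.25
position: [0.6072, -0.0944, 0.0321]
ee_rot: [-115.9, 90.0, -109.5]
wrist_force: [1.4, 0.0, -8.8]
finger_gap: 0.0054
```

```bash
python3 tr.py 19; python3 - <<'E'
from mv import *
s,p,R=cur(); print('tcp local',(RC.T@(p-HX)).round(4))
go(cab([-.37,0.0,.0317]),96.05)
E
```

```text
t 31.35 TCP [ 0.607  -0.0944  0.0321] gap 0.0057 F [ 2.7  0.2 -8.4] | shift cm [ 0.31 -5.6  -0.11] rot [ 0.005 -0.     0.   ]
tcp local [-0.424  -0.0008  0.0321]
t 31.35 TCP [ 0.607  -0.0944  0.0321] gap 0.0057 F [ 2.7  0.2 -8.4] | shift cm [ 0.04  5.4  -0.05] rot [ 0.005 -0.     0.   ]
```

View pics/w19.png

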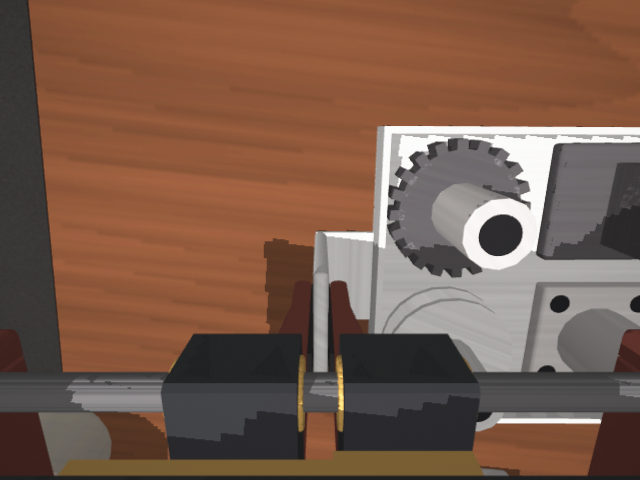

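View pics/s19.png

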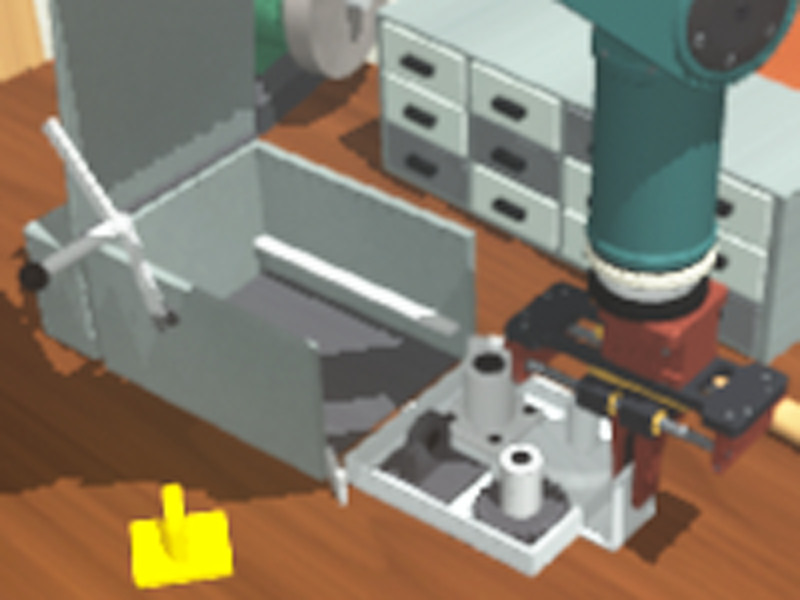

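```bash
python3 - <<'E'
from mv import *
w=snap('wrist'); s,p,R=cur()
for o in (.015,.02,.025,.03): q=p-o*R[:,2]; q[2]=.062; print(o,proj(w,q))
for o in (.073,.078,.083):
    q=p+R[:,1]*(.11-.0825)-o*R[:,2]; q[2]=.022; print(o,proj(w,q))
E
```

```text
0.015 [319.09725299 298.46453593]
0.02 [319.08714527 286.30652146]
0.025 [319.07683668 273.90689142]
0.03 [319.06632117 261.25837112]
0.073 [381.76901074 138.61147797]
0.078 [382.29435691 126.71801574]
0.083 [382.82873427 114.62009409]
```

Emit:
apply_moves --plan '[[[0,0.8,0,0,0,0],[0,1.8,0,0,0,0],[0,3,0,0,0,0],[0,4.2,-0.1,0,0,0],[0,5.4,-0.1,0,0,0]]]'

```text
time_s: 31.82
position: [0.6014, -0.0422, 0.0328]
ee_rot: [-54.9, 89.8, -48.5]
wrist_force: [4.3, -6.2, -8.5]
finger_gap: 0.0059
```

```bash
python3 - <<'E'
from mv import *
s,p,R=cur(); print('tcp local',(RC.T@(p-HX)).round(4))
go(cab([-.30,0.0,.0317]),96.05)
E
```

```text
tcp local [-0.3716 -0.0007  0.0328]
t 31.82 TCP [ 0.6014 -0.0422  0.0328] gap 0.0059 F [ 4.3 -6.2 -8.5] | shift cm [ 0.09  7.16 -0.03] rot [0.005 0.002 0.003]
```

Emit:
apply_moves --plan '[[[0.1,1.4,0,0,0,0],[0.1,2.8,0,0,0,0],[0.1,4.2,0,0,0,0],[0.1,5.6,0,0,0,0],[0.1,7,0,0,0,0]]]'

```text
time_s: 32.23
position: [0.5944, 0.0274, 0.0323]
ee_rot: [-45.5, 89.7, -39.1]
wrist_force: [4.9, -6.8, -5.9]
finger_gap: 0.0054
```

```bash
python3 - <<'E'
from mv import *
s,p,R=cur(); print('tcp local',(RC.T@(p-HX)).round(4))
go(cab([-.2045,0.0,.0317]),96.05)
E
python3 tr.py 20
```

```text
tcp local [-0.3016 -0.0011  0.0323]
t 32.23 TCP [0.5944 0.0274 0.0323] gap 0.0054 F [ 4.9 -6.8 -5.9] | shift cm [ 0.03  9.71 -0.06] rot [0.006 0.003 0.003]
t 32.33 TCP [0.5935 0.0305 0.032 ] gap 0.0055 F [ 4.8  6.  -8.6] | shift cm [  0.28 -18.16  -0.16] rot [ 0.006  0.002 -0.001]
```

View pics/s20.png

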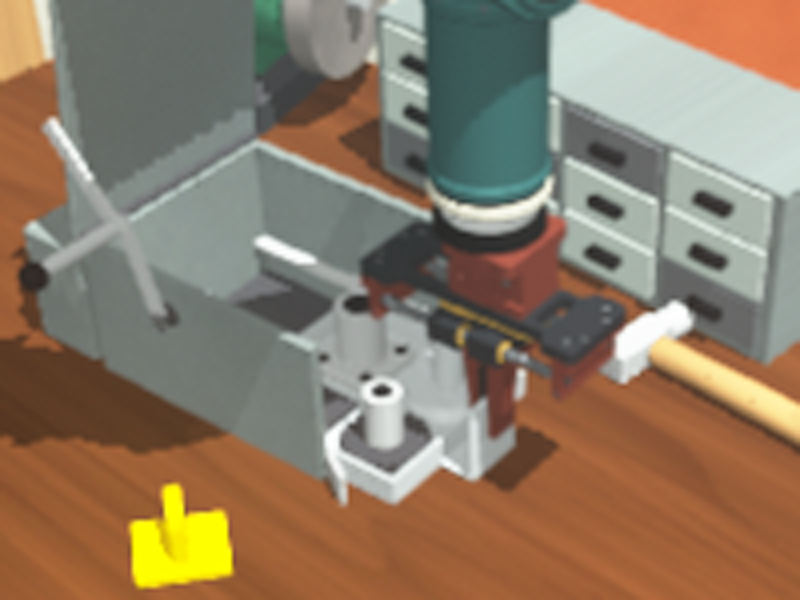

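Emit:
apply_moves --plan '[[[0,1.5,0,0,0,0],[0,3.2,0,0,0,0],[0,5,0,0,0,0],[0,6.6,0,0,0,0],[0,7.7,0,0,0,0]]]'

```text
time_s: 32.75
position: [0.5843, 0.1051, 0.0318]
ee_rot: [-68.0, 89.9, -61.6]
wrist_force: [3.7, -7.6, -4.3]
finger_gap: 0.0056
```

Emit:
apply_moves --plan '[[[0,0.4,0,0,0,0],[0,0.7,0,0,0,0],[0,1,0,0,0,0],[0,1.2,0,0,0,0],[0,1.4,0,0,0,0]]]'

```text
time_s: 33.17
position: [0.5832, 0.1176, 0.0318]
ee_rot: [-66.7, 89.9, -60.3]
wrist_force: [3.2, -7.3, -4.3]
finger_gap: 0.006
```

```bash
python3 - <<'E'
from mv import *
s,p,R=cur(); print('tcp local',(RC.T@(p-HX)).round(4))
go(cab([-.2045,0.0,.0317]),96.05)
E
```

```text
tcp local [-0.2107  0.0005  0.0318]
t 33.17 TCP [0.5832 0.1176 0.0318] gap 0.006 F [ 3.2 -7.3 -4.3] | shift cm [0.01 0.62 0.06] rot [0.005 0.001 0.002]
```

Not against the back wall yet (only sliding friction of 7 N). Keep going slowly.

Emit:
apply_moves --plan '[[[0,0.2,0,0,0,0],[0,0.4,0,0,0,0],[0,0.6,0,0,0,0],[0,0.7,0,0,0,0],[0,0.8,0,0,0,0]]]'

```text
time_s: 33.58
position: [0.5823, 0.1254, 0.0318]
ee_rot: [-68.8, 89.9, -62.5]
wrist_force: [2.2, -7.6, -3.6]
finger_gap: 0.0057
```

```bash
python3 - <<'E'
from mv import *
s,p,R=cur(); print('tcp local',(RC.T@(p-HX)).round(4),s['wrist_force'])
E
```

```text
tcp local [-0.2029  0.0006  0.0318] [ 2.22532462 -7.61364376 -3.64607433]
```

Emit:
apply_moves --plan '[[[0,0.1,0,0,0,0],[0,0.2,0,0,0,0],[0,0.3,0,0,0,0],[0,0.4,0,0,0,0],[0,0.5,0,0,0,0]]]'

```text
time_s: 34.0
position: [0.5814, 0.1266, 0.032]
ee_rot: [-95.5, 89.6, -89.0]
wrist_force: [1.7, -28.2, 0.9]
finger_gap: 0.0056
```

Emit:
apply_moves --plan '[[[0,0.1,0,0,0,0],[0,0.2,0,0,0,0],[0,0.3,0,0,0,0],[0,0.3,0,0,0,0],[0,0.3,0,0,0,0]]]'

```text
time_s: 34.42
position: [0.5813, 0.1267, 0.0322]
ee_rot: [-95.8, 89.4, -89.3]
wrist_force: [2.3, -35.1, 2.4]
finger_gap: 0.0057
```

```bash
python3 - <<'E'
from mv import *
s,p,R=cur(); print('tcp local',(RC.T@(p-HX)).round(4),s['wrist_force'])
E
```

```text
tcp local [-0.2015  0.0015  0.0322] [  2.31854413 -35.14015801   2.37270067]
```

Emit:
apply_moves --plan '[[[0,-0.2,0,0,0,0],[0,-0.4,0,0,0,0],[0,-0.5,0,0,0,0],[0,-0.5,0,0,0,0],[0,-0.5,0,0,0,0]]]'

```text
time_s: 34.83
position: [0.5813, 0.1266, 0.0318]
ee_rot: [-99.9, 89.8, -93.5]
wrist_force: [1.1, -13.6, -2.1]
finger_gap: 0.0058
```

Emit:
apply_moves --plan '[[[0,0,0,0,0,0],[0,0,0,0,0,0],[0,0,0,0,0,0],[-0.5,0,0,0,0,0],[-2,0,0,0,0,0]]]' --hand 0.35

```text
time_s: 35.25
position: [0.5793, 0.1301, 0.0501]
ee_rot: [177.6, 89.8, -176.0]
wrist_force: [-0.1, 0.3, -0.9]
finger_gap: 0.0304
```

Emit:
apply_moves --plan '[[[-3,0,0,0,0,0],[-7,0,0,0,0,0],[-11,0,0,0,0,0],[-13,0,0,0,0,0],[-13,0,0,0,0,0]]]'

```text
time_s: 35.67
position: [0.5846, 0.1309, 0.1875]
ee_rot: [0.6, 89.4, 7.0]
wrist_force: [0.7, 0.3, 0.9]
finger_gap: 0.0306
```

```bash
python3 - <<'E'
from mv import *
s,p,R=cur(); print('tcp local',(RC.T@(p-HX)).round(4),s['wrist_force'])
w=snap('wrist','w21'); snap('side','s21')
E
```

```text
tcp local [-0.1977 -0.0023  0.1875] [0.72953015 0.32280382 0.90373794]
```

View pics/w21.png

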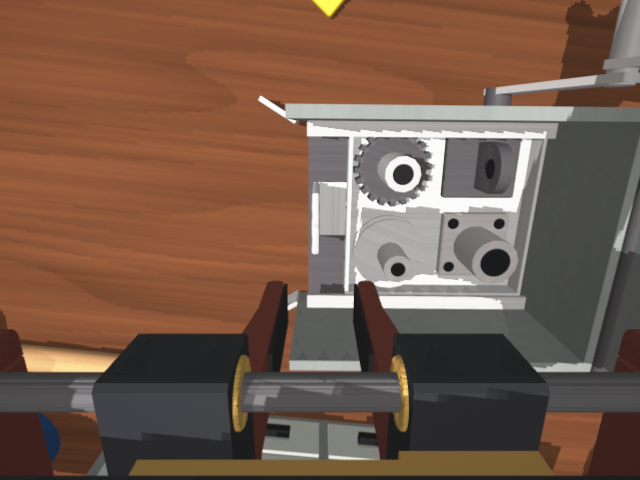

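View pics/s21.png

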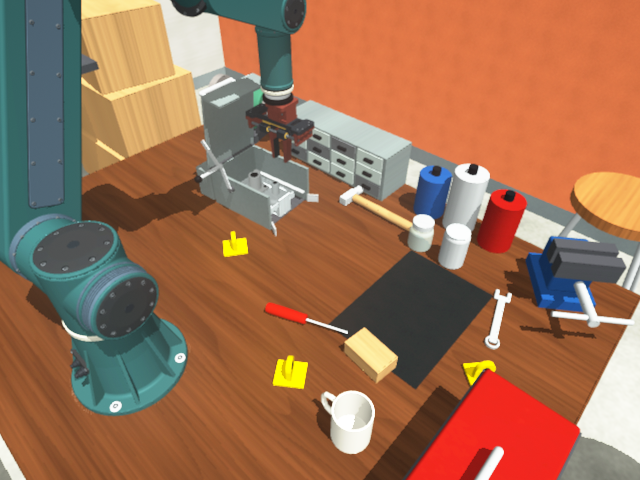

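```bash
python3 - <<'E'
from mv import *
print(cab([-.0616,.155,.25]))
go(cab([-.2,.157,.25]),96.05)
E
```

```text
[0.41385572 0.24960667 0.25      ]
t 35.77 TCP [0.5815 0.1304 0.1825] gap 0.0306 F [ 0.6 -0.3 -0.4] | shift cm [ -6.79  -0.13 -15.6 ] rot [ 0.005  0.002 -0.   ]
```

Emit:
apply_moves --plan '[[[-4,0,-1,0,0,0],[-6.8,0,-5,0,0,0],[-6.8,0,-9,0,0,0],[-6.8,0,-13,0,0,0],[-6.8,0,-15.6,0,0,0]]]' --hand 0.5

```text
time_s: 36.18
position: [0.4212, 0.1125, 0.2475]
ee_rot: [178.9, 89.7, -174.8]
wrist_force: [-0.7, 0.3, -0.7]
finger_gap: 0.0437
```

```bash
python3 - <<'E'
from mv import *
go(cab([-.0616,.157,.22]),96.05)
E
```

```text
t 36.18 TCP [0.4212 0.1125 0.2475] gap 0.0437 F [-0.7  0.3 -0.7] | shift cm [ 2.75 13.71  0.6 ] rot [ 0.005 -0.005 -0.   ]
```

Emit:
apply_moves --plan '[[[0,4,0.3,0,0,0],[0,8,0.6,0,0,0],[1,12,0.6,0,0,0],[2.5,13.7,0.6,0,0,0],[2.5,13.7,0.6,0,0,0]]]'

```text
time_s: 36.6
position: [0.4138, 0.2517, 0.2204]
ee_rot: [-174.2, 89.6, -167.6]
wrist_force: [-0.7, 0.1, -1.3]
finger_gap: 0.0441
```

```bash
python3 - <<'E'
from mv import *
go(cab([-.0616,.155,.141]),96.05)
w=snap('wrist','w22');print(proj(w,cab([-.0616,.106,.16])),proj(w,cab([-.0616,.15,.16])),proj(w,cab([-.0616,.17,.16])))
s,p,R=cur()
for o in (0,): q=p.copy(); q[2]=.16; print('tcp col at z.16',proj(w,q))
E
```

```text
t 36.6 TCP [0.4138 0.2517 0.2204] gap 0.0441 F [-0.7  0.1 -1.3] | shift cm [ 7.94 -0.21  0.04] rot [ 0.009 -0.007  0.001]
[315.63820838 330.04080882] [315.99401117 266.84738598] [316.1680546  235.93588148]
tcp col at z.16 [316.5957247  259.98378131]
```

View pics/w22.png

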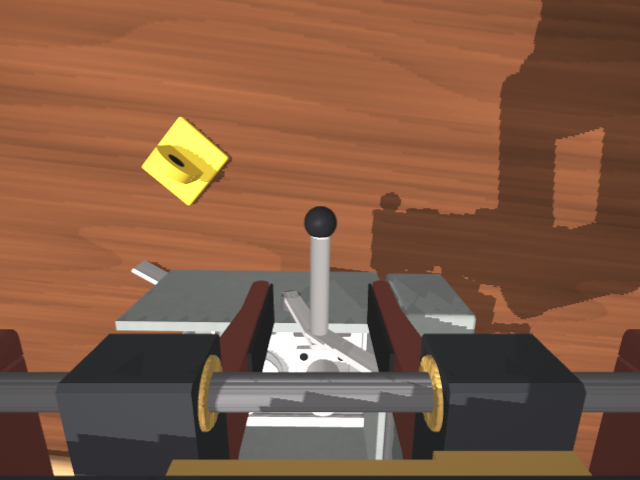

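Emit:
apply_moves --plan '[[[2.5,0,0,0,0,0],[5,0,0,0,0,0],[7,0,0,0,0,0],[7.8,0,0,0,0,0],[7.9,0,0,0,0,0]]]'

```text
time_s: 37.07
position: [0.4154, 0.2478, 0.1434]
ee_rot: [-159.0, 89.7, -152.8]
wrist_force: [-0.6, -0.2, 0.6]
finger_gap: 0.0442
```

```bash
python3 - <<'E'
from mv import *
go(cab([-.0616,.155,.141]),96.05)
w=snap('wrist','w23')
E
```

```text
t 37.07 TCP [0.4154 0.2478 0.1434] gap 0.0442 F [-0.6 -0.2  0.6] | shift cm [ 0.24  0.2  -0.14] rot [ 0.004 -0.005  0.002]
```

View pics/w23.png

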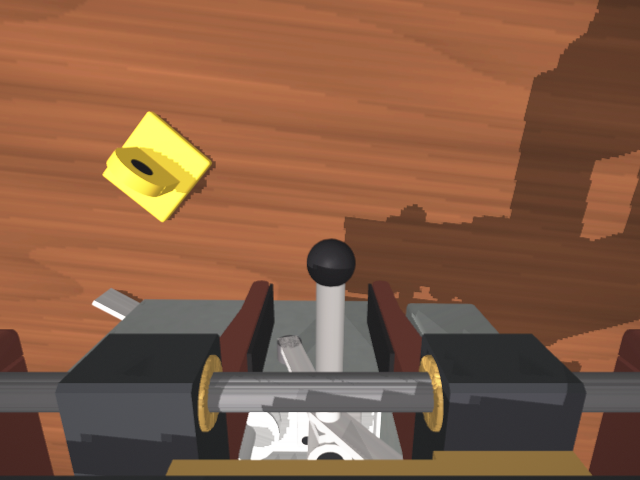

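Emit:
apply_moves --plan '[[[0.2,0.2,-0.1,0,0,0],[0.2,0.2,-0.1,0,0,0],[0.2,0.2,-0.1,0,0,0],[0.2,0.2,-0.1,0,0,0],[0.2,0.2,-0.1,0,0,0]]]' --hand 0 --grip_force 20

```text
time_s: 37.53
position: [0.4162, 0.2517, 0.1439]
ee_rot: [11.4, 89.9, 17.7]
wrist_force: [0.2, -0.4, 0.4]
finger_gap: 0.0141
```

Emit:
apply_moves --plan '[[[0,0,0,0,0,0],[0,0,0,0,0,0],[0,0,0,0,0,0],[0,0,0,0,0,0],[0,0,0,0,0,0]]]'

```text
time_s: 37.95
position: [0.4162, 0.2519, 0.1437]
ee_rot: [35.3, 89.9, 41.6]
wrist_force: [-1.2, 1.6, 6.4]
finger_gap: 0.0114
```

```bash
python3 - <<'E'
from mv import *
go(cab([-.0616,.155,.141]),96.05)
s,p,R=cur(); print('local',(RC.T@(p-HX)).round(4))
a0=np.arctan2(.0234,.072)
for d in np.linspace(0,.5,11)[1:]:
    a=a0+d; print(round(d,2),'y %.2f x %.2f'%(7.57*(np.sin(a)-np.sin(a0)),-7.57*(np.cos(a)-np.cos(a0))))
E
```

```text
t 37.95 TCP [0.4162 0.2519 0.1437] gap 0.0114 F [-1.2  1.6  6.4] | shift cm [ 0.27 -0.2  -0.26] rot [ 0.005  0.001 -0.001]
local [-0.0596  0.1525  0.1437]
0.05 y 0.36 x 0.13
0.1 y 0.71 x 0.27
0.15 y 1.05 x 0.43
0.2 y 1.38 x 0.61
0.25 y 1.71 x 0.80
0.3 y 2.02 x 1.01
0.35 y 2.33 x 1.24
0.4 y 2.62 x 1.48
0.45 y 2.90 x 1.73
0.5 y 3.17 x 2.00
```

Emit:
apply_moves --plan '[[[0.1,0.4,0,0,0,0],[0.3,0.7,0,0,0,0],[0.4,1.1,0,0,0,0],[0.6,1.4,0,0,0,0],[0.8,1.7,0,0,0,0]]]'

```text
time_s: 38.37
position: [0.4143, 0.2685, 0.135]
ee_rot: [-45.0, 89.9, -38.6]
wrist_force: [1.9, -2.5, 2.4]
finger_gap: 0.0114
```

```bash
python3 - <<'E'
from mv import *
go()
s,p,R=cur(); print('local',(RC.T@(p-HX)).round(4))
snap('side','s24')
E
```

```text
t 38.37 TCP [0.4143 0.2685 0.135 ] gap 0.0114 F [ 1.9 -2.5  2.4] | shift cm [0. 0. 0.] rot [0. 0. 0.]
local [-0.0429  0.1525  0.135 ]
```

View pics/s24.png

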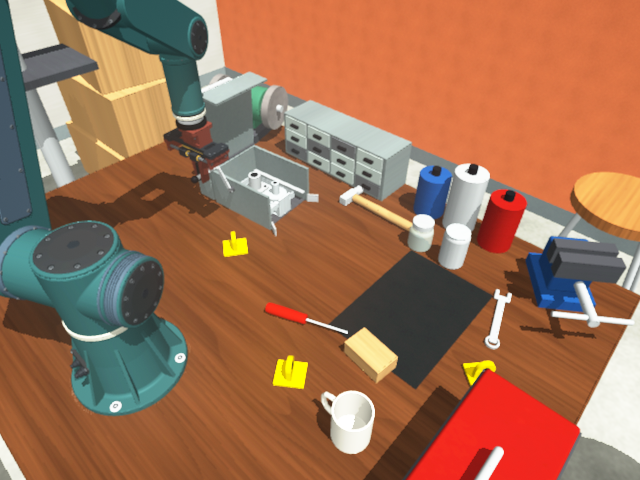

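Emit:
apply_moves --plan '[[[0.2,0.3,0,0,0,0],[0.4,0.6,0,0,0,0],[0.7,0.9,0,0,0,0],[0.9,1.2,0,0,0,0],[1.0,1.3,0,0,0,0]]]'

```text
time_s: 38.83
position: [0.4131, 0.2802, 0.1247]
ee_rot: [-81.8, 89.8, -75.4]
wrist_force: [5.2, -8.6, 3.3]
finger_gap: 0.0117
```

Emit:
apply_moves --plan '[[[0,0,0,0,0,0],[0,0,0,0,0,0],[0,0,0,0,0,0],[0,0,0,0,0,0],[0,0,0,0,0,0]]]'

```text
time_s: 39.25
position: [0.4131, 0.2801, 0.1247]
ee_rot: [-84.0, 89.8, -77.6]
wrist_force: [5.8, -7.5, -2.9]
finger_gap: 0.0114
```

```bash
python3 - <<'E'
from mv import *
go()
s,p,R=cur(); print('local',(RC.T@(p-HX)).round(4))
t=snap('top'); im=cv2.cvtColor(t['pixels'],cv2.COLOR_RGB2BGR); cv2.imwrite('pics/t25.png',cv2.resize(im[110:300,50:270],None,fx=3.1,fy=3.1,interpolation=cv2.INTER_CUBIC))
t=snap('side'); im=cv2.cvtColor(t['pixels'],cv2.COLOR_RGB2BGR); cv2.imwrite('pics/s25.png',cv2.resize(im[60:240,140:340],None,fx=3.3,fy=3.3,interpolation=cv2.INTER_CUBIC))
E
```

```text
t 39.25 TCP [0.4131 0.2801 0.1247] gap 0.0114 F [ 5.8 -7.5 -2.9] | shift cm [0. 0. 0.] rot [0. 0. 0.]
local [-0.0312  0.1526  0.1247]
```

View pics/t25.png

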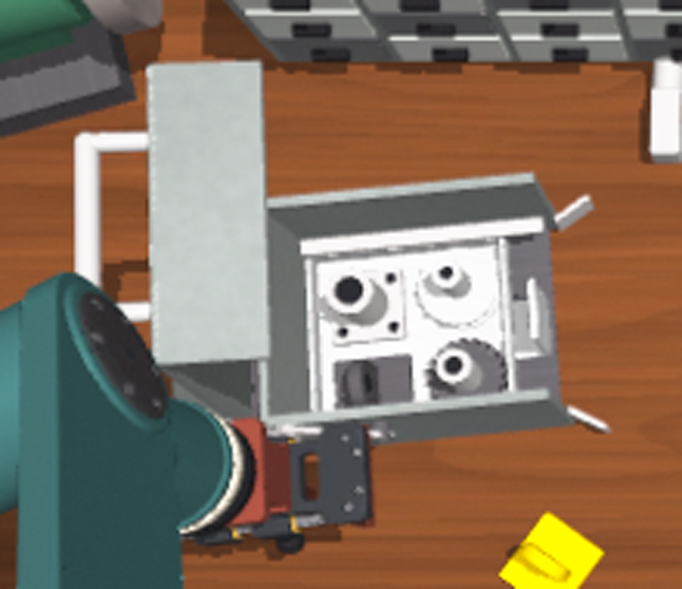

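View pics/s25.png

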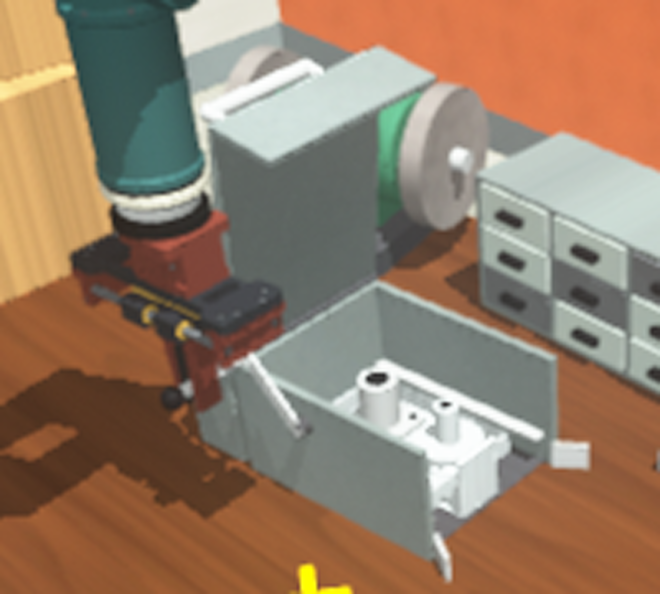

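Emit:
apply_moves --plan '[[[0,0,0,0,0,0],[0,0,0,0,0,0],[0,0,0,0,0,0],[-0.5,0,0,0,0,0],[-1.5,0,0,0,0,0]]]' --hand 0.5

```text
time_s: 39.77
position: [0.4111, 0.2811, 0.1396]
ee_rot: [-167.6, 89.8, -161.3]
wrist_force: [-1.1, -0.4, 0.2]
finger_gap: 0.041
```

Emit:
apply_moves --plan '[[[-2,0,0,0,0,0],[-5,0,0,0,0,0],[-8,0,0,0,0,0],[-11,-2,0,0,0,0],[-14,-6,0,0,0,0]]]'

```text
time_s: 40.18
position: [0.4188, 0.2301, 0.2785]
ee_rot: [37.3, 89.8, 43.8]
wrist_force: [0.6, 0.2, 0.2]
finger_gap: 0.0436
```

```bash
python3 - <<'E'
from mv import *
f=np.arctan2(.048,.205)
for th in (1.35,1.4,1.45):
  r=.2105; print(th,cab([-r*np.cos(f+th),0,.118+r*np.sin(f+th)-.019]),'edge ff',[ (round(-(.23*np.cos(th)),3)) ])
go()
t=snap('top','t26f'); im=cv2.cvtColor(t['pixels'],cv2.COLOR_RGB2BGR); cv2.imwrite('pics/t26.png',cv2.resize(im[110:300,50:270],None,fx=3.1,fy=3.1,interpolation=cv2.INTER_CUBIC))
s=snap('side'); im=cv2.cvtColor(s['pixels'],cv2.COLOR_RGB2BGR); cv2.imwrite('pics/s26.png',cv2.resize(im[60:240,140:340],None,fx=3.3,fy=3.3,interpolation=cv2.INTER_CUBIC))
E
```

```text
1.35 [0.56129575 0.32912715 0.30949108] edge ff [np.float64(-0.05)]
1.4 [0.56018722 0.33958631 0.30913116] edge ff [np.float64(-0.039)]
1.45 [0.55908197 0.35001452 0.30824603] edge ff [np.float64(-0.028)]
t 40.18 TCP [0.4188 0.2301 0.2785] gap 0.0436 F [0.6 0.2 0.2] | shift cm [0. 0. 0.] rot [0. 0. 0.]
```

View pics/t26.png

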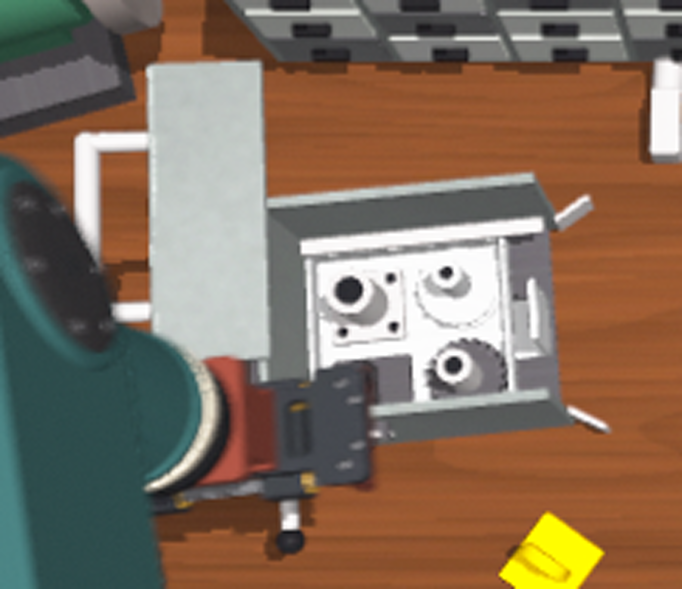

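View pics/s26.png

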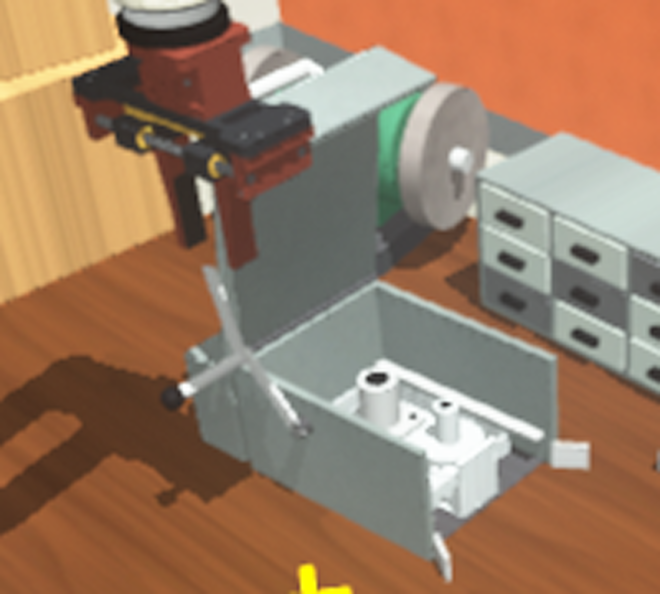

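```bash
python3 - <<'E'
from mv import *
t=snap('top');s=snap('side')
f=lambda x,y:(50+x/3.1-.33,110+y/3.1-.33); g=lambda x,y:(140+x/3.3-.33,60+y/3.3-.33)
print('obs top lip corners',f(262,62),f(268,358),'handle end',f(88,140),'side lip corners',g(438,76),g(275,160))
for th in (1.3,1.35,1.4,1.45,1.5):
    e=lambda y,k=.061:cab([-.23*np.cos(th)-k*np.sin(th)+.0*0,y,.118+.23*np.sin(th)-k*np.cos(th)])
    h=lambda y:cab([-.205*np.cos(th)+.048*np.sin(th),y,.118+.205*np.sin(th)+.048*np.cos(th)])
    print(th,proj(t,e(-.095)).round(1),proj(t,e(.095)).round(1),proj(t,h(-.055)).round(1),proj(s,e(-.095)).round(1),proj(s,e(.095)).round(1))
E
```

```text
obs top lip corners (134.18612903225804, 129.67) (136.12161290322578, 225.15387096774194) handle end (78.05709677419355, 154.83129032258063) side lip corners (272.39727272727276, 82.70030303030303) (223.00333333333333, 108.15484848484849)
1.3 [149.4 131.1] [153.5 225.3] [ 91.  155.1] [279.1  89.4] [229.1 115.8]
1.35 [143.  130.3] [146.8 225.2] [ 85.4 155.6] [276.   86.3] [225.7 112.5]
1.4 [136.4 129.7] [140.  225.2] [ 80.  156.2] [272.9  83.5] [222.3 109.3]
1.45 [129.8 129.3] [133.1 225.2] [ 74.8 156.9] [269.8  80.8] [218.9 106.3]
1.5 [123.  128.9] [126.1 225.4] [ 69.7 157.7] [266.6  78.3] [215.5 103.5]
```

```bash
python3 - <<'E'
from mv import *
r=.2105;f=np.arctan2(.048,.205);th=1.41
h=cab([-r*np.cos(f+th),0,.118+r*np.sin(f+th)-.019]);print(h)
go(h+[0,0,.092],96.05)
E
```

```text
[0.55996582 0.34167527 0.3089961 ]
t 40.38 TCP [0.4187 0.2283 0.2766] gap 0.044 F [0.4 0.6 0.8] | shift cm [-12.39   9.75  15.3 ] rot [ 0.003  0.002 -0.001]
```

Emit:
apply_moves --plan '[[[-4,0,0,0,0,0],[-8,0,0,0,0,0],[-12,0,0,0,0,0],[-12.4,2.4,3.4,0,0,0],[-12.4,4.8,6.8,0,0,0]]]'

```text
time_s: 40.8
position: [0.4812, 0.2852, 0.4029]
ee_rot: [21.8, 89.6, 28.2]
wrist_force: [1.0, 0.4, 0.2]
finger_gap: 0.0442
```

```bash
python3 - <<'E'
from mv import *
h=np.array([.55997,.34168,.309])
go(h+[0,0,.092],96.05)
E
```

```text
t 40.8 TCP [0.4812 0.2852 0.4029] gap 0.0442 F [1.  0.4 0.2] | shift cm [0.25 4.75 8.45] rot [ 0.005  0.006 -0.002]
```

Emit:
apply_moves --plan '[[[0,2.4,4.2,0,0,0],[0,4.7,8.3,0,0,0],[0,4.7,8.3,0,0,0],[0,4.7,8.3,0,0,0],[0,4.7,8.3,0,0,0]]]' --hand 0.42

```text
time_s: 41.22
position: [0.557, 0.3403, 0.3968]
ee_rot: [-165.4, 89.7, -159.0]
wrist_force: [-0.0, -0.3, 0.2]
finger_gap: 0.0367
```

```bash
python3 - <<'E'
from mv import *
h=np.array([.55997,.34168,.309])
go(h,96.05)
w=snap('wrist','w27'); print(proj(w,h+[0,0,.019]))
E
```

```text
t 41.22 TCP [0.557  0.3403 0.3968] gap 0.0367 F [-0.  -0.3  0.2] | shift cm [8.78 0.12 0.35] rot [ 0.006 -0.004  0.001]
[321.19220188 259.59776939]
```

View pics/w27.png

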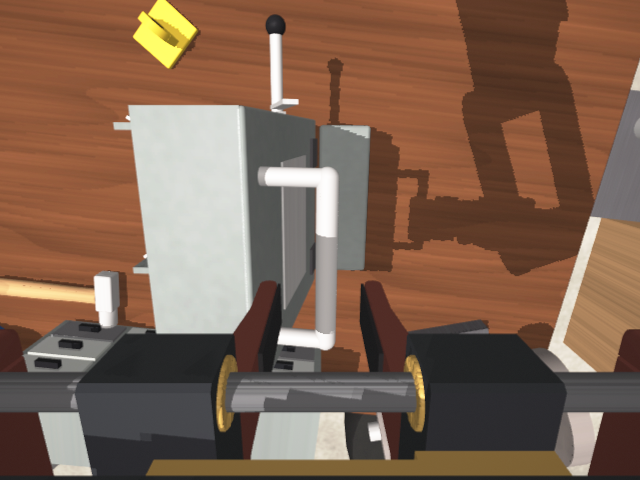

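Emit:
apply_moves --plan '[[[2,0.4,0.2,0,0,0],[4.5,0.4,0.2,0,0,0],[7,0.4,0.2,0,0,0],[8.4,0.4,0.2,0,0,0],[8.8,0.4,0.2,0,0,0]]]'

```text
time_s: 41.68
position: [0.5564, 0.3422, 0.3086]
ee_rot: [-161.2, 89.7, -154.8]
wrist_force: [-0.3, 0.3, -0.5]
finger_gap: 0.0374
```

```bash
python3 - <<'E'
from mv import *
h=np.array([.55997,.34168,.309])
go(h,96.05)
w=snap('wrist','w28')
E
```

```text
t 41.68 TCP [0.5564 0.3422 0.3086] gap 0.0374 F [-0.3  0.3 -0.5] | shift cm [-0.04 -0.09  0.35] rot [ 0.005 -0.005  0.002]
```

View pics/w28.png

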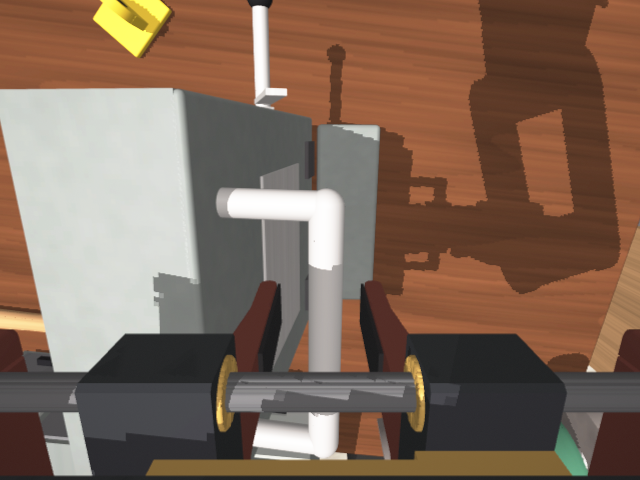

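Emit:
apply_moves --plan '[[[0,0,0,0,0,0],[0,0.1,0,0,0,0],[0,0.1,0,0,0,0],[0,0.1,0,0,0,0],[0,0.1,0,0,0,0]]]' --hand 0 --grip_force 25

```text
time_s: 42.15
position: [0.5599, 0.3448, 0.3127]
ee_rot: [18.8, 89.9, 25.1]
wrist_force: [-0.8, -0.2, 4.3]
finger_gap: 0.0131
```

Emit:
apply_moves --plan '[[[0,0,0,0,0,0],[0,0,0,0,0,0],[0,0,0,0,0,0],[0,0,0,0,0,0],[0,0,0,0,0,0]]]'

```text
time_s: 42.57
position: [0.5599, 0.3448, 0.3127]
ee_rot: [19.7, 89.9, 26.0]
wrist_force: [-1.1, -0.7, 5.4]
finger_gap: 0.0132
```

```bash
python3 - <<'E'
from mv import *
go()
s,p,R=cur(); l=RC.T@(p-HX); print('local',l.round(4)); a=np.arctan2(l[2]+.019-.118,-l[0])-np.arctan2(.048,.205); print('theta est',a,'r',np.hypot(l[0],l[2]+.019-.118))
E
python3 arc.py 1.41 0.0 40
```

```text
t 42.57 TCP [0.5599 0.3448 0.3127] gap 0.0132 F [-1.1 -0.7  5.4] | shift cm [0. 0. 0.] rot [0. 0. 0.]
local [ 1.770e-02 -2.000e-04  3.127e-01]
theta est 1.4232453461420476 r 0.21445796811440382
--
1.375 x -0.0 y -0.7
1.34 x -0.1 y -1.5
1.304 x -0.0 y -2.2
1.269 x 0.0 y -3.0
1.234 x 0.1 y -3.7
--
1.198 x 0.1 y -0.7
1.163 x 0.2 y -1.5
1.128 x 0.4 y -2.2
1.093 x 0.5 y -2.9
1.057 x 0.7 y -3.6
--
1.022 x 0.2 y -0.7
0.987 x 0.5 y -1.4
0.952 x 0.7 y -2.1
0.916 x 1.0 y -2.8
0.881 x 1.3 y -3.5
--
0.846 x 0.3 y -0.7
0.811 x 0.7 y -1.3
0.776 x 1.1 y -1.9
0.74 x 1.5 y -2.6
0.705 x 1.9 y -3.2
--
0.67 x 0.5 y -0.6
0.634 x 0.9 y -1.2
0.599 x 1.4 y -1.7
0.564 x 1.9 y -2.3
0.529 x 2.5 y -2.8
--
0.494 x 0.5 y -0.5
0.458 x 1.1 y -1.0
0.423 x 1.7 y -1.4
0.388 x 2.3 y -1.9
0.353 x 2.9 y -2.3
--
0.317 x 0.6 y -0.4
0.282 x 1.3 y -0.8
0.247 x 1.9 y -1.1
0.212 x 2.6 y -1.5
0.176 x 3.3 y -1.8
--
0.141 x 0.7 y -0.3
0.106 x 1.4 y -0.5
0.07 x 2.1 y -0.8
0.035 x 2.8 y -1.0
0.0 x 3.5 y -1.2
```

Emit:
apply_moves --plan '[[[0,-0.7,0,0,0,0],[-0.1,-1.5,0,0,0,0],[0,-2.2,0,0,0,0],[0,-3,0,0,0,0],[0.1,-3.7,0,0,0,0]]]'

```text
time_s: 42.98
position: [0.5636, 0.3077, 0.3118]
ee_rot: [35.4, 89.9, 41.8]
wrist_force: [-2.5, 1.0, 10.5]
finger_gap: 0.0132
```

Emit:
apply_moves --plan '[[[0.1,-0.7,0,0,0,0],[0.2,-1.5,0,0,0,0],[0.4,-2.2,0,0,0,0],[0.5,-2.9,0,0,0,0],[0.7,-3.6,0,0,0,0]]]'

```text
time_s: 43.4
position: [0.5673, 0.2711, 0.3037]
ee_rot: [-90.8, 90.0, -84.5]
wrist_force: [-2.1, -1.0, 6.0]
finger_gap: 0.0129
```

Emit:
apply_moves --plan '[[[0.2,-0.7,0,0,0,0],[0.5,-1.4,0,0,0,0],[0.7,-2.1,0,0,0,0],[1.0,-2.8,0,0,0,0],[1.3,-3.5,0,0,0,0]]]'

```text
time_s: 43.82
position: [0.5708, 0.2363, 0.2893]
ee_rot: [-169.2, 89.9, -162.9]
wrist_force: [-2.0, 0.1, -0.3]
finger_gap: 0.013
```

Emit:
apply_moves --plan '[[[0.3,-0.7,0,0,0,0],[0.7,-1.3,0,0,0,0],[1.1,-1.9,0,0,0,0],[1.5,-2.6,0,0,0,0],[1.9,-3.2,0,0,0,0]]]'

```text
time_s: 44.23
position: [0.5741, 0.2047, 0.2702]
ee_rot: [-178.1, 89.9, -171.8]
wrist_force: [-4.4, -1.5, -1.4]
finger_gap: 0.0134
```

```bash
cat > th.py <<'E'
from mv import *
go()
s,p,R=cur(); l=RC.T@(p-HX); print('local',l.round(4)); a=np.arctan2(l[2]+.019-.118,-l[0])-np.arctan2(.048,.205); print('theta est',a,'r',np.hypot(l[0],l[2]+.019-.118))
E
python3 th.py; python3 -c "
from h import *
snap('side','s29')"
```

```text
t 44.23 TCP [0.5741 0.2047 0.2702] gap 0.0134 F [-4.4 -1.5 -1.4] | shift cm [0. 0. 0.] rot [0. 0. 0.]
local [-0.1232  0.0004  0.2702]
theta est 0.717059223658118 r 0.21091833361934775
```

View pics/s29.png

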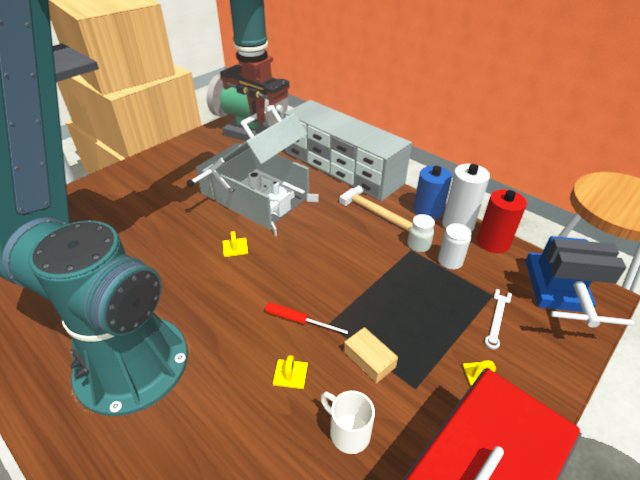

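Lid following, handle still gripped at about 0.7 rad. Continue down.

Emit:
apply_moves --plan '[[[0.5,-0.6,0,0,0,0],[0.9,-1.2,0,0,0,0],[1.4,-1.7,0,0,0,0],[1.9,-2.3,0,0,0,0],[2.5,-2.8,0,0,0,0]]]'

```text
time_s: 44.7
position: [0.5772, 0.1768, 0.2456]
ee_rot: [-156.7, 89.9, -150.4]
wrist_force: [-5.7, -3.9, -0.3]
finger_gap: 0.0136
```

Emit:
apply_moves --plan '[[[0.5,-0.5,0,0,0,0],[1.1,-1.0,0,0,0,0],[1.7,-1.4,0,0,0,0],[2.3,-1.9,0,0,0,0],[2.9,-2.3,0,0,0,0]]]'

```text
time_s: 45.12
position: [0.5799, 0.1537, 0.2165]
ee_rot: [-145.7, 89.9, -139.4]
wrist_force: [-5.2, -2.0, -0.3]
finger_gap: 0.0132
```

Emit:
apply_moves --plan '[[[0.6,-0.4,0,0,0,0],[1.3,-0.8,0,0,0,0],[1.9,-1.1,0,0,0,0],[2.6,-1.5,0,0,0,0],[3.3,-1.8,0,0,0,0]]]'

```text
time_s: 45.53
position: [0.5819, 0.136, 0.1833]
ee_rot: [-154.3, 89.9, -147.9]
wrist_force: [-5.7, -2.2, -2.0]
finger_gap: 0.0133
```

```bash
python3 th.py; python3 -c "
from h import *
snap('side','s30')"
```

```text
t 45.53 TCP [0.5819 0.136  0.1833] gap 0.0133 F [-5.7 -2.2 -2. ] | shift cm [0. 0. 0.] rot [0. 0. 0.]
local [-1.923e-01 -1.000e-04  1.833e-01]
theta est 0.18337248381534607 r 0.20995373969236875
```

View pics/s30.png

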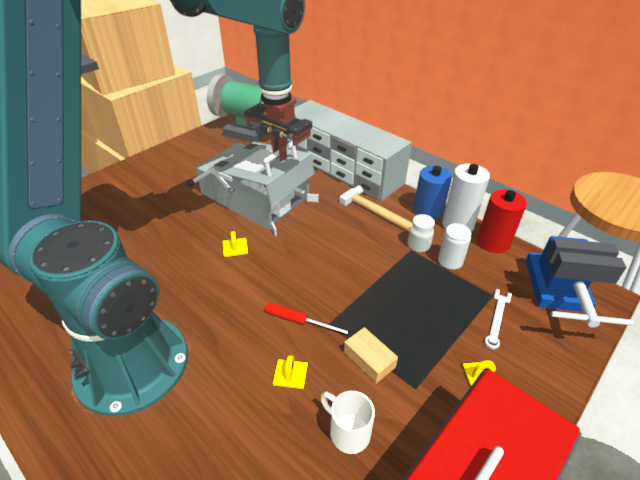

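Emit:
apply_moves --plan '[[[0.7,-0.3,0,0,0,0],[1.3,-0.5,0,0,0,0],[1.9,-0.7,0,0,0,0],[2.5,-0.9,0,0,0,0],[2.9,-1.0,0,0,0,0]]]'

```text
time_s: 46.0
position: [0.583, 0.1261, 0.1545]
ee_rot: [-142.3, 89.9, -135.9]
wrist_force: [-4.5, -4.1, -1.1]
finger_gap: 0.0132
```

Emit:
apply_moves --plan '[[[0.2,-0.1,0,0,0,0],[0.4,-0.1,0,0,0,0],[0.6,-0.2,0,0,0,0],[0.7,-0.2,0,0,0,0],[0.7,-0.2,0,0,0,0]]]'

```text
time_s: 46.42
position: [0.5833, 0.1244, 0.1478]
ee_rot: [-146.0, 89.9, -139.6]
wrist_force: [-3.0, -3.4, -4.5]
finger_gap: 0.0137
```

```bash
python3 th.py
```

```text
t 46.42 TCP [0.5833 0.1244 0.1478] gap 0.0137 F [-3.  -3.4 -4.5] | shift cm [0. 0. 0.] rot [0. 0. 0.]
local [-0.204  -0.0003  0.1478]
theta est 0.0049338114984580905 r 0.20971217674892229
```

Emit:
apply_moves --plan '[[[0.1,0,0,0,0,0],[0.2,0,0,0,0,0],[0.3,0,0,0,0,0],[0.4,0,0,0,0,0],[0.4,0,0,0,0,0]]]'

```text
time_s: 46.83
position: [0.5835, 0.1242, 0.1467]
ee_rot: [-83.6, 89.9, -77.3]
wrist_force: [-11.4, -4.4, 15.9]
finger_gap: 0.0133
```

```bash
python3 th.py; python3 -c "
from h import *
p=snap('side'); im=cv2.cvtColor(p['pixels'],cv2.COLOR_RGB2BGR); cv2.imwrite('pics/s31.png',cv2.resize(im[110:250,180:340],None,fx=5,fy=4.2,interpolation=cv2.INTER_CUBIC))"
```

```text
t 46.83 TCP [0.5835 0.1242 0.1467] gap 0.0133 F [-11.4  -4.4  15.9] | shift cm [0. 0. 0.] rot [0. 0. 0.]
local [-0.2042 -0.0004  0.1467]
theta est -0.0006706776997153219 r 0.2096594209938274
```

View pics/s31.png

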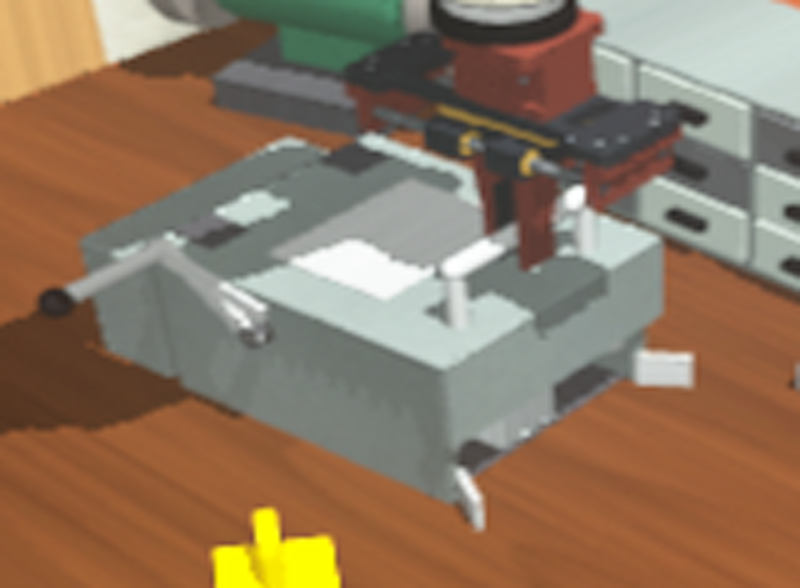

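Shut (+16 N upward on contact). Unload, release, retreat straight up.

Emit:
apply_moves --plan '[[[-0.1,0,0,0,0,0],[-0.2,0,0,0,0,0],[-0.2,0,0,0,0,0],[-0.2,0,0,0,0,0],[-0.2,0,0,0,0,0]]]'

```text
time_s: 47.3
position: [0.5834, 0.1242, 0.1468]
ee_rot: [-112.1, 89.9, -105.8]
wrist_force: [-6.4, -3.5, 2.8]
finger_gap: 0.0133
```

Emit:
apply_moves --plan '[[[0,0,0,0,0,0],[0,0,0,0,0,0],[0,0,0,0,0,0],[0,0,0,0,0,0],[0,0,0,0,0,0]]]' --hand 0.5

```text
time_s: 47.72
position: [0.5846, 0.1251, 0.1466]
ee_rot: [1.2, 89.9, 7.5]
wrist_force: [-0.0, 0.5, 0.2]
finger_gap: 0.0422
```

Emit:
apply_moves --plan '[[[-1,0,0,0,0,0],[-3,0,0,0,0,0],[-6,0,0,0,0,0],[-9,0,0,0,0,0],[-12,0,0,0,0,0]]]'

```text
time_s: 48.13
position: [0.5836, 0.1249, 0.2682]
ee_rot: [-2.4, 90.0, 4.0]
wrist_force: [1.3, -0.2, -1.2]
finger_gap: 0.0442
```

Emit:
apply_moves --plan '[[[0,-4,0,0,0,0],[0,-8,0,0,0,0],[0,-12,0,0,0,0],[0,-14,0,0,0,0],[0,-14,0,0,0,0]]]'

```text
time_s: 48.55
position: [0.6, -0.0186, 0.2672]
ee_rot: [-59.2, 89.8, -53.1]
wrist_force: [-0.3, -0.4, 0.6]
finger_gap: 0.0438
```

```bash
python3 - <<'E'
from mv import *
go()
p=snap('side'); im=cv2.cvtColor(p['pixels'],cv2.COLOR_RGB2BGR); cv2.imwrite('pics/s32.png',cv2.resize(im[110:250,180:340],None,fx=5,fy=4.2,interpolation=cv2.INTER_CUBIC))
snap('top','t32')
print([proj(p,cab([-.23,y,.124])).round(1).tolist() for y in (.095,-.095)],[proj(p,cab([-.205,y,.166])).round(1).tolist() for y in (.055,-.055)])
E
```

```text
t 48.55 TCP [ 0.6    -0.0186  0.2672] gap 0.0438 F [-0.3 -0.4  0.6] | shift cm [0. 0. 0.] rot [0. 0. 0.]
[[268.5, 197.0], [311.8, 165.3]] [[270.2, 173.7], [296.0, 155.9]]
```

View pics/s32.png

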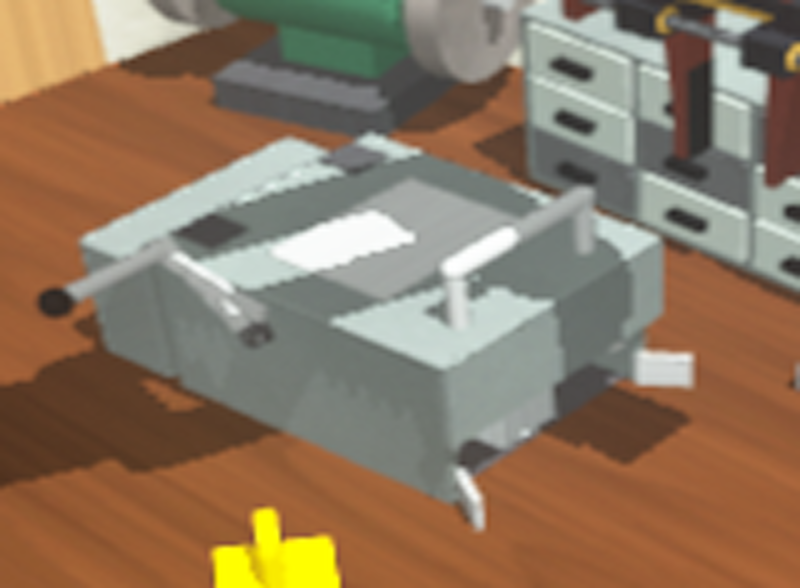

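View pics/t32.png

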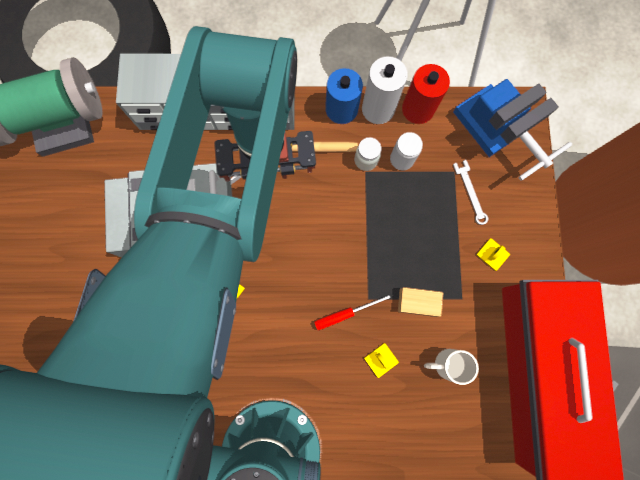

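```bash
python3 -c "
from cell import env
print(env.sign_off())"
```

```text
the job is handed in; nothing more can be done
None
```

The job is finished and handed in at about 49 s of the 210 s limit; the system gives no verdict, so the results below come from my own checks.

**What I did**
1. I raised the lid by its handle until the stay locked.
2. I stood the flanged sleeve, lug bracket (the dark one, not the yellow look-alikes), pulley and gear square in the tray.
3. I slid the tray in by its tab until it stopped against the back wall.
4. I swung the knee pin back to unlock the stay.
5. I lowered the lid by its handle at about 0.4 rad/s, released it and backed the arm away.

**Last checks**
- **Lid:** it is shut. In the side view the handle is within a fraction of a pixel of where it was at the start, and closing was met with an upward push of 16 N.
- **Tray:** the forward push stopped against about 35 N at the expected depth. The cabinet now hides it from view.
- **Parts:** all four were upright in the tray in the last open-lid picture, taken after the stay was unlocked. I could not see them again after that.
- **Bystanders:** the jar, can, hammer and block look unmoved in the top view.
- **Robot:** it touches nothing.

**What went wrong on the way**
- The tray turned about 8° too far in the grip on its first sideways slide, and a later push against the cabinet's guide peaked at 35 N. I gripped harder, realigned it and it went in straight.
- My first fit of the tray's position was about 2–3 mm off. I corrected it from the wrist camera before placing the pulley and gear.

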